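# Uncover the module and hold the loupe in focus over its chip

### The arm

A 6-joint arm with a two-finger parallel gripper is mounted at the origin on the work surface. World frame = base frame: x ahead of the robot, y to its left, z up, the work surface at z = 0. Lengths are in m, angles in rad, forces in N, time in s.
With the tool pointing down it reaches from about 0.275 to 0.825 m from the base axis. Payload 5.2 kg.
Tool frame: the origin (TCP) lies midway between the tips of the shut fingers; the grasp point (between the pads) lies 19 mm behind it; y points along the fingers, z is the direction in which the jaws open and shut, and the axes are right-handed (so a half turn about y gives the same grasp; the last joint's range is limited). The gripper opens to 93 mm and grips with 3 to 60 N. Pads are 15 mm wide; open, the fingers measure 128 mm over their backs; the gripper's body (75 mm by 188 mm) begins 65 mm behind the grasp point.
Start: joints at [1.104, 0.259, 1.535, -0, 1.348, -0.203], TCP at [0.143, 0.531, 0.219] pointing down, gripper open.
Joint ranges: [-3.14, 3.14], [-0.91, 2.08], [0.19, 2.58], [-1.22, 4.36], [0.22, 2.71], [-3.12, 3.12]. Speed limits (rad/s): [2.57, 2.57, 3.14, 3.14, 3.14, 3.14].

### API

Orientations are given as [roll, pitch, yaw] about the fixed x, y, z axes, in that order (R = Rz(yaw) Ry(pitch) Rx(roll)).
In Python, from rig import observe, capture, camera_params, hand_in gives the robot as it stands.
- The arm moves only by the tool arm_command, never from a script. Its argument "series" is a list of rows, each a list of 7 numbers: the turn, a rotation vector about the tool's x, y, z scaled (see below), then the shift along the tool's x, y, z scaled (see below), then the opening, from 0 (shut) to 1 (fully open). In form: [[ax, ay, az, dx, dy, dz, claw], ...]. A call has exactly 8 rows; each row is the pose to reach, as a shift and turn from the pose commanded when the call began, along the tool's axes at that moment; what a row does not reach only later rows make up. The controller multiplies each number of a shift by 150 mm and each number of a turn by pi/4 rad. A row lasts 1/12 s, in which the tool goes at most 41.7 mm and 7.16 degrees, less where a joint would pass 70% of its speed; a pose out of reach is approached as far as the arm can. A call with a number of a shift or a turn outside -1 to 1 is refused whole. A call with a gripper value outside its range is refused whole. The fingers move at their own pace and stop on an object; "grip_force" is the grip in N (left out, the last holds). Time passes only in rows, so rows that repeat a pose let the fingers close, or fill a call up. It gives the time, the measured TCP pose, the force and the opening at its end, in the units of the state.
- observe(): the state, without advancing time (a new reading comes with each control period).
- capture(name): name is "scene" or "top" or "wrist"; returns the picture (384x512x3 uint8, red, green, blue); there is no depth.
- camera_params(name): a dict with "K" (3x3 intrinsics, pixels), "position" and "attitude" of the camera in the world. Camera axes: x right, y up, looking along -z (the intrinsics and any distortion apply to the point x, -y, -z); pixel columns grow to the right and rows downward; lengths in m; the calibration is good to about 2 mm. The wrist camera is an equidistant fisheye: a pixel r from the principal point sees the ray r / f radians off the axis. A picture is of the moment at which its call begins: read the wrist's pose just before it. camera_params takes no time and is no camera call; for the wrist camera it gives the pose at the moment of the call.
- hand_in(): hands the job in, once; it reports no verdict.
The state is a dict: "t": time; "joint_positions": joint angles; "joint_vel": joint speeds; "joint_efforts": joint torques, N m; "eef_pos": TCP position; "ee_rot": TCP orientation; "force": force on the tool from outside, world axes, zero at the start; "moment": the same for the moment, N m; "grip_width": finger opening in m.
Only numpy, scipy, OpenCV 4.12 (cv2) and the standard library are available. Lean on these libraries where they do the work, as an engineer would, in place of code of your own. Each camera call takes 0.05 s, during which the arm holds its last target.

### The job

Open the small aluminium electronics module for inspection: lift its loose cover plate off the two pins and lay it flat in the empty grey tray, setting it down rather than dropping it. Then pick up the loupe by its handle and hold it level and still, centred over the module's square black chip, with the lens level with the disc on the stand's post, which marks the focal height; finish while still holding it there, carried by the gripper alone. Do not let the loupe touch the stand or module, do not shift the disc, and leave the other things on the bench where they are.

Things in the scene. Friction and masses are not known exactly. Their poses are not given: they have to be found in the camera images.
- stand: Inspection stand, fixed: black foot plate 220 (x) x 150 (y) x 12 mm; origin at the centre of its underside, z up. A steel post 10 mm across rises to 165 mm above the bench at (85, 50) mm in its frame, on the side away from the robot. The module is fixed on the plate.
- module: Open-topped aluminium box, 100 (x) x 76 (y) x 30 mm, fixed on the stand's plate; origin at the centre of its underside, axes as the stand's. Its rim is 42 mm above the bench. Two steel pins, 5 mm across, stand 10 mm above the rim at (38, 26) and (-38, -26) mm from its centre.
- chip (a point): Centre of the top face of the chip, a square black package 20 x 20 x 4 mm, the largest part on the green board inside the module; 28 mm above the bench, 14 mm below the rim. Hidden under the cover at the start.
- mark (a point): Centre, at mid-thickness, of the focus disc: a flat aluminium disc 32 mm across and 4 mm thick around the stand's post, with a dark collar 18 mm across and 10 mm tall just below. Held by friction, 70 to 105 mm above the chip's top, different each time; marks the height for the middle of the lens. Frame upright.
- cover: Loose cover plate, aluminium, 100 (x) x 76 (y) x 4 mm, with two 9 mm holes over the pins, resting on the module's rim, axes as the stand's; origin at the centre of its underside, z up. In the middle of its top stands a black grip block, 40 (x) x 14 (y) mm, from 4 to 30 mm above the underside. About 0.12 kg.
- tray: Empty shallow grey tray fixed to the bench, 150 (x) x 126 (y) x 12 mm outside, walls and floor 4 mm; origin at the centre of its underside.
- tray_in (a point): Centre of the tray's inner floor, 4 mm above the bench; the floor measures 142 (x) x 118 (y) mm. Axes as the tray's.
- loupe: Loupe: steel-rimmed lens 58 mm across, 14 mm thick; a straight black handle 14 mm wide and thick runs along its -x axis from 40 to 140 mm from the lens centre, after a thin neck. Origin at the lens centre, mid-thickness; z is the lens axis, up at the start. About 0.09 kg, balancing about 65 mm from the lens centre. Lies level on its rest, origin 31 mm above the bench.
- rest: Low dark steel rest fixed to the bench: two cross bars 24 mm high and 44 mm wide, one under the lens rim (20 mm thick, centred at x = +62 mm) and one under the handle's end (12 mm thick, centred at x = -58 mm), joined by a flat strip 20 mm wide and 5 mm high. Origin at the centre of its underside, z up; the loupe lies along its x axis with the lens centre at about x = +67 mm, so the handle is free on both sides between the bars.
- spool: Bystander: steel solder spool, 54 mm across and 37 mm tall, standing; origin at the centre of its underside.
- bottle: Bystander: white plastic bottle, 36 mm across and 85 mm tall, standing; origin at the centre of its underside.
- screwdriver: Bystander: screwdriver, 160 mm long, lying on the bench; origin about the middle of its length, on its underside.
- reel: Bystander: white plastic component reel, a disc 60 mm across and 12 mm tall, lying flat; origin at the centre of its underside.
- pot: Bystander: small open steel pot, 56 mm across and 40 mm tall; origin at the centre of its underside.
- heatsink_base: Bystander: loose square aluminium plate, 50 x 50 x 6 mm, lying flat on the bench (not the cover); origin at the centre of its underside.
- clamp_block: Bystander: dark steel clamp block, 70 x 40 x 38 mm; origin at the centre of its underside.
Not all that is in view belongs to the job. What is meant by the loupe is not brown, orange or yellow, and is the larger of those in its own colour.

How it is judged:
On the way, in this order (a step that is already met when the one before it is completed fails the run):
1. the cover plate is lifted clear of the pins (height (world z) of cover above 0.056 m and contact force between cover and the fingers above 0.5 N), for 0.1 s.
2. the cover plate lies flat in the tray, let go (z of cover in the frame of tray_in between -0.003 and 0.003 m and horizontal distance between cover and tray_in below 0.06 m and angle between cover's own z axis and vertical below 0.05 rad and contact force between cover and the fingers below 0.05 N and linear speed of cover below 0.02 m/s), for 0.2 s.
3. the loupe is lifted off its rest (height (world z) of loupe above 0.045 m and contact force between loupe and the fingers above 0.5 N and contact force between loupe and rest below 0.05 N), for 0.2 s.
At the end, for the whole second after the job is handed in: The gripper alone holds the loupe, touching nothing else: lens centre within 8 mm sideways of the chip's centre and 6 mm of the disc's mid-height, axis within 0.1 rad of vertical, at rest; the cover lies on the tray's floor, flat within 0.05 rad, let go and still (all of step 2 and z of loupe in the frame of mark between -0.006 and 0.006 m and horizontal distance between loupe and chip below 0.008 m and angle between loupe's own z axis and vertical below 0.1 rad and contact force between loupe and the fingers above 0.5 N and linear speed of loupe below 0.02 m/s and angular speed of loupe below 0.15 rad/s and contact force between loupe and stand below 0.05 N and contact force between loupe and cover below 0.05 N and contact force between loupe and tray below 0.05 N and contact force between loupe and rest below 0.05 N); the arm keeps its last pose, push and grip.
It fails at once if the cover plate is dropped (falls free faster than 0.6 m/s, about 20 mm) (linear speed of cover above 0.6 m/s and contact force between cover and the fingers below 0.1 N).
It fails at once if the loupe touches the stand or the module (contact force between loupe and stand above 0.5 N).
It fails at once if the focus disc is shifted more than 3 mm (distance of mark from where it was at the start of the episode above 0.003 m).
It fails at once if another thing on the bench is moved more than 25 mm (distance of any of spool, bottle, screwdriver, reel, pot, heatsink_base, clamp_block from where it was at the start of the episode above 0.025 m).
It also fails if it takes over 72 s, if anything falls off the work surface, if the arm or the gripper's body presses on something with over 40 N, if the wrist force passes 120 N, or if a joint passes its speed limit or range.

## Working session

There is one attempt and no reset: what is moved stays moved. The work goes in short steps, Python scripts to look and compute and a tool call to move; the robot and the scene stay as the last step left them, time stands still between calls to the robot, and variables do not carry over. Pictures are saved under pics/ and viewed, and the job is handed in when it is done.

Besides the shell and the picture viewer there is one more tool, called after ">>>" as name(argument=value, ...) on one line, values as JSON. arm_command: Moves the arm, as the interface text tells. Shifts and turns lie within -1 to 1; 1 stands for 150 mm of shift or pi/4 rad of turn. Its arguments: {"type":"object","properties":{"series":{"type":"array"},"grip_force":{"type":"number"}},"required":["series"]}

```bash
mkdir -p pics; ls; python3 - <<'E'
from rig import observe, capture, camera_params
import cv2
print(observe())
for n in ["scene","top","wrist"]:
    p=camera_params(n); print(n,p)
    im=capture(n); cv2.imwrite(f"pics/{n}0.png",im[:,:,::-1])
E
```

```text
pics
{'t': 0.0, 'joint_positions': array([ 1.10414340e+00,  2.59302240e-01,  1.53609844e+00,  9.78999494e-06,
        1.34799964e+00, -2.02806066e-01]), 'joint_vel': array([-0.00078816, -0.00169581, -0.00068174,  0.00111288, -0.00181265,
        0.0013871 ]), 'joint_efforts': array([-1.31593075e-03, -4.37303209e+01, -2.84000391e+01,  7.17063434e-02,
        4.16610134e-02, -1.61918206e-04]), 'eef_pos': array([0.14315938, 0.53046536, 0.21783349]), 'ee_rot': array([-1.57256502e+00,  3.73445580e-04, -2.63849366e-01]), 'force': array([ 0.0097139 ,  0.8089336 , -0.04161026]), 'moment': array([ 0.03492445, -0.0057399 , -0.01930491]), 'grip_width': 0.09282702052734244}
scene {'K': array([[460.01089469,   0.        , 255.42264753],
       [  0.        , 460.01089469, 196.36016494],
       [  0.        ,   0.        ,   1.        ]]), 'position': array([1.04402455, 0.89457593, 1.06322088]), 'attitude': array([0.80922878, 0.0112928 , 2.62859275])}
top {'K': array([[383.18092106,   0.        , 254.68850058],
       [  0.        , 383.18092106, 186.5605228 ],
       [  0.        ,   0.        ,   1.        ]]), 'position': array([ 0.40778465, -0.0141947 ,  1.40020466]), 'attitude': array([ 0.11192462,  0.00205515, -1.58534977])}
wrist {'K': array([[297.31863964,   0.        , 257.33036083],
       [  0.        , 297.31863964, 186.6661433 ],
       [  0.        ,   0.        ,   1.        ]]), 'position': array([0.08007752, 0.54822511, 0.38317039]), 'attitude': array([-0.24021185,  0.00148819,  1.30714986])}
```

View pics/scene0.png

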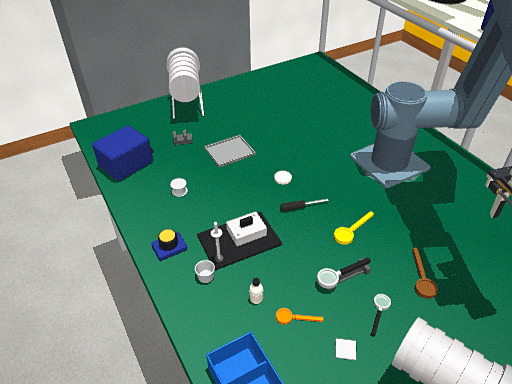

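View pics/top0.png

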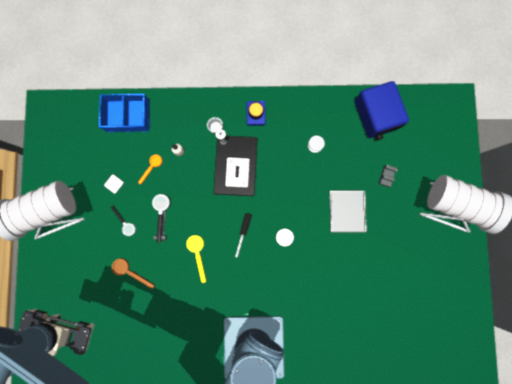

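View pics/wrist0.png

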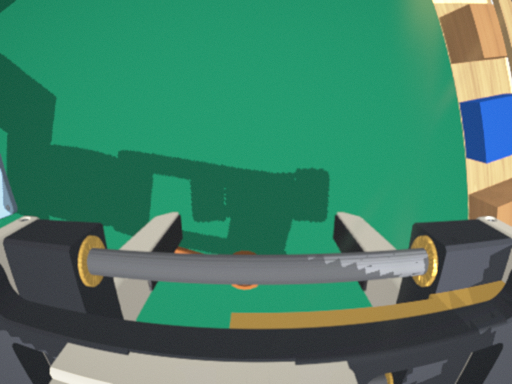

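```bash
cat > h.py <<'E'
import numpy as np, cv2
from scipy.spatial.transform import Rotation as R
from rig import observe, capture, camera_params
def rot(a): return R.from_euler('xyz',a).as_matrix()
def ray(p,uv,fish=False):
    K=p['K'];x=(uv[0]-K[0,2])/K[0,0];y=(uv[1]-K[1,2])/K[1,1]
    if fish:
        r=np.hypot(x,y); d=np.array([0,0,1.]) if r<1e-9 else np.array([x/r*np.sin(r),y/r*np.sin(r),np.cos(r)])
    else: d=np.array([x,y,1.])
    d=np.array([d[0],-d[1],-d[2]]); d=rot(p['attitude'])@d
    return p['position'],d/np.linalg.norm(d)
def plane(p,uv,z,fish=False):
    o,d=ray(p,uv,fish); return o+d*(z-o[2])/d[2]
def proj(p,X,fish=False):
    c=rot(p['attitude']).T@(np.array(X)-p['position']); c=np.array([c[0],-c[1],-c[2]])
    K=p['K']
    if fish:
        t=np.arctan2(np.hypot(c[0],c[1]),c[2]); n=np.hypot(c[0],c[1])+1e-12
        q=c[:2]/n*t
    else: q=c[:2]/c[2]
    return np.array([K[0,0]*q[0]+K[0,2],K[1,1]*q[1]+K[1,2]])
E
python3 - <<'E'
from h import *
a=cv2.imread("pics/top0.png")
cv2.imwrite("pics/topz.png",cv2.resize(a[80:280,80:410],None,fx=2.4,fy=2.4,interpolation=cv2.INTER_CUBIC))
b=cv2.imread("pics/scene0.png")
cv2.imwrite("pics/scz.png",cv2.resize(b[120:310,140:400],None,fx=3,fy=3,interpolation=cv2.INTER_CUBIC))
p=camera_params("top"); print(p.keys())
for n,uv,z in [("base",(252,350),.0),("cover",(237,172),.046),("traytl",(331,191),.012),("traybr",(366,231),.012),("lens",(161,203),.031),("hend",(160,240),.031),("disc",(221,134),.11),("platec1",(216,137),.012),("bottle",(177,150),.04),("pot",(215,125),.04)]:
    print(n,plane(p,uv,z).round(3))
E
```

```text
dict_keys(['K', 'position', 'attitude'])
base [-0.012  0.004  0.   ]
cover [0.613 0.049 0.046]
traytl [ 0.543 -0.291  0.012]
traybr [ 0.397 -0.412  0.012]
lens [0.507 0.323 0.031]
hend [0.376 0.325 0.031]
disc [0.737 0.1   0.11 ]
platec1 [0.75  0.127 0.012]
bottle [0.698 0.265 0.04 ]
pot [0.788 0.127 0.04 ]
```

View pics/topz.png

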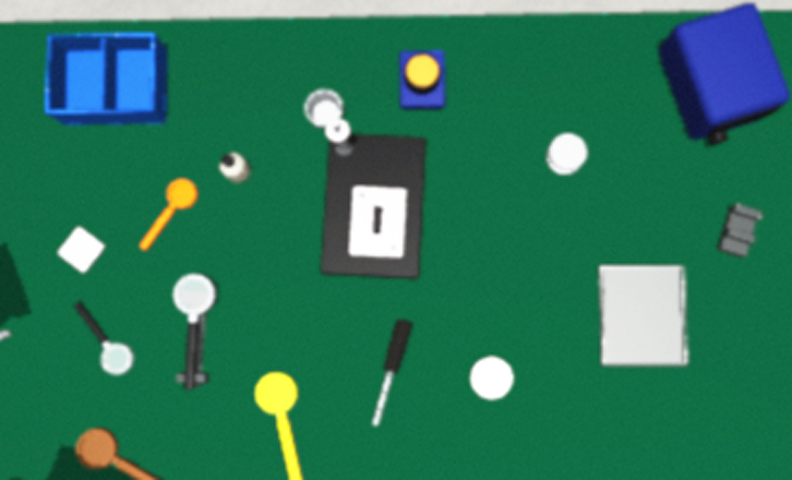

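View pics/scz.png

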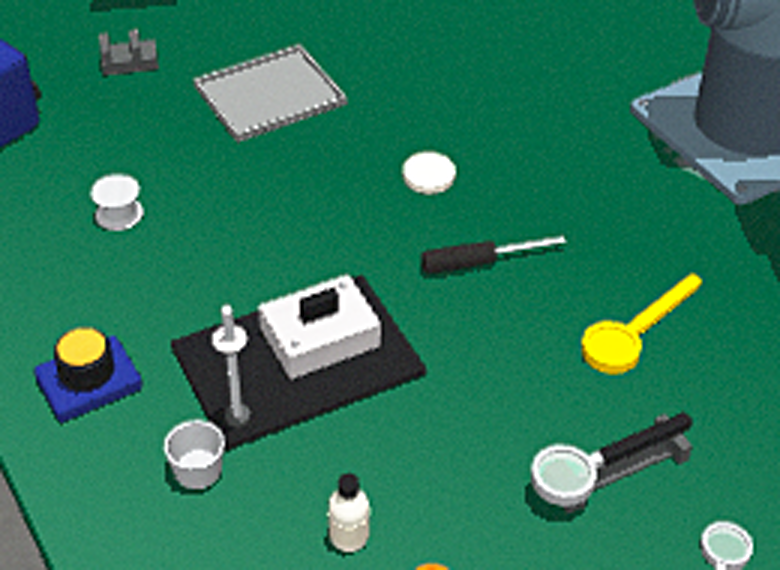

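```bash
cat >> h.py <<'E'
def go(target,yaw=None,o=None):
    """tool-axis shift/turn numbers from the current pose; yaw: tool-down pose with tool x at yaw"""
    o=o or observe(); M=rot(o['ee_rot']); s=M.T@(np.array(target)-o['eef_pos'])/0.15
    Md=rot([-np.pi/2,0,yaw]); t=R.from_matrix(M.T@Md).as_rotvec()/(np.pi/4)
    print('turn',t.round(4),'shift',s.round(4),'| pos',o['eef_pos'].round(4),'rpy',o['ee_rot'].round(4),'t',round(o['t'],2))
E
python3 -c "
from h import *
go([.60,.05,.26],-.05)"
```

```text
turn [ 0.0017 -0.2722 -0.0005] shift [ 3.7753 -0.2778 -2.2995] | pos [0.1432 0.5306 0.218 ] rpy [-1.5721e+00  3.0000e-04 -2.6380e-01] t 0.15
```

>>> arm_command(series=[[0,0,0,0.24,-0.07,-0.14,1],[0,0,0,0.48,-0.07,-0.29,1],[0,0,0,0.72,-0.07,-0.43,1],[0,0,0,0.95,-0.07,-0.57,1],[0,0,0,0.95,-0.07,-0.57,1],[0,0,0,0.95,-0.07,-0.57,1],[0,0,0,0.95,-0.07,-0.57,1],[0,0,0,0.95,-0.07,-0.57,1]])

```text
t: 0.82
eef_pos: [0.2579, 0.412, 0.2291]
ee_rot: [-1.571, 0.001, -0.263]
force: [0.3, 0.8, 0.0]
grip_width: 0.093
```

>>> arm_command(series=[[0,0,0,0.2,-0.07,-0.14,1],[0,0,0,0.4,-0.07,-0.29,1],[0,0,0,0.6,-0.07,-0.43,1],[0,0,0,0.8,-0.07,-0.57,1],[0,0,0,1,-0.07,-0.65,1],[0,0,0,1,-0.07,-0.65,1],[0,0,0,1,-0.07,-0.65,1],[0,0,0,1,-0.07,-0.65,1]])

```text
t: 1.48
eef_pos: [0.3771, 0.2792, 0.2394]
ee_rot: [-1.571, 0.001, -0.262]
force: [-0.4, 0.4, -0.7]
grip_width: 0.093
```

>>> arm_command(series=[[0,0,0,0.2,-0.07,-0.14,1],[0,0,0,0.4,-0.07,-0.29,1],[0,0,0,0.6,-0.07,-0.43,1],[0,0,0,0.8,-0.07,-0.57,1],[0,0,0,1,-0.07,-0.6,1],[0,0,0,1,-0.07,-0.6,1],[0,0,0,1,-0.07,-0.6,1],[0,0,0,1,-0.07,-0.6,1]])

```text
t: 2.15
eef_pos: [0.4981, 0.1538, 0.2498]
ee_rot: [-1.571, 0.002, -0.262]
force: [-0.6, -0.4, 0.1]
grip_width: 0.0929
```

```bash
python3 -c "
from h import *
go([.58,.05,.26],-.05)"
```

```text
turn [-0.0004 -0.2695 -0.0021] shift [ 0.7061 -0.0693 -0.5274] | pos [0.4981 0.1538 0.2498] rpy [-1.5707  0.0016 -0.2616] t 2.15
```

>>> arm_command(series=[[0,-0.07,0,0.2,-0.07,-0.14,1],[0,-0.14,0,0.4,-0.07,-0.29,1],[0,-0.2,0,0.6,-0.07,-0.43,1],[0,-0.27,0,0.7,-0.07,-0.53,1],[0,-0.27,0,0.7,-0.07,-0.53,1],[0,-0.27,0,0.7,-0.07,-0.53,1],[0,-0.27,0,0.7,-0.07,-0.53,1],[0,-0.27,0,0.7,-0.07,-0.53,1]])

```text
t: 2.82
eef_pos: [0.579, 0.05, 0.2609]
ee_rot: [-1.57, 0.0, -0.05]
force: [-0.4, 0.0, 0.7]
grip_width: 0.0928
```

```bash
python3 - <<'E'
from h import *
import json
go([.60,.05,.26],-.05)
p=camera_params("wrist"); im=capture("wrist"); cv2.imwrite("pics/w1.png",im[:,:,::-1])
json.dump({k:v.tolist() for k,v in p.items()},open("w1.json","w")); print(p)
cv2.imwrite("pics/w1z.png",cv2.resize(im[:,:,::-1],(768,576),interpolation=cv2.INTER_CUBIC))
E
```

```text
turn [-0.0007  0.     -0.0003] shift [0.1402 0.0062 0.0068] | pos [0.579  0.05   0.2609] rpy [-1.5703e+00  2.0000e-04 -5.0000e-02] t 2.82
{'K': array([[297.31863964,   0.        , 257.33036083],
       [  0.        , 297.31863964, 186.6661433 ],
       [  0.        ,   0.        ,   1.        ]]), 'position': array([0.51355741, 0.05348736, 0.42620644]), 'attitude': array([-2.40370317e-01, -8.78737795e-04,  1.52095777e+00])}
```

View pics/w1z.png

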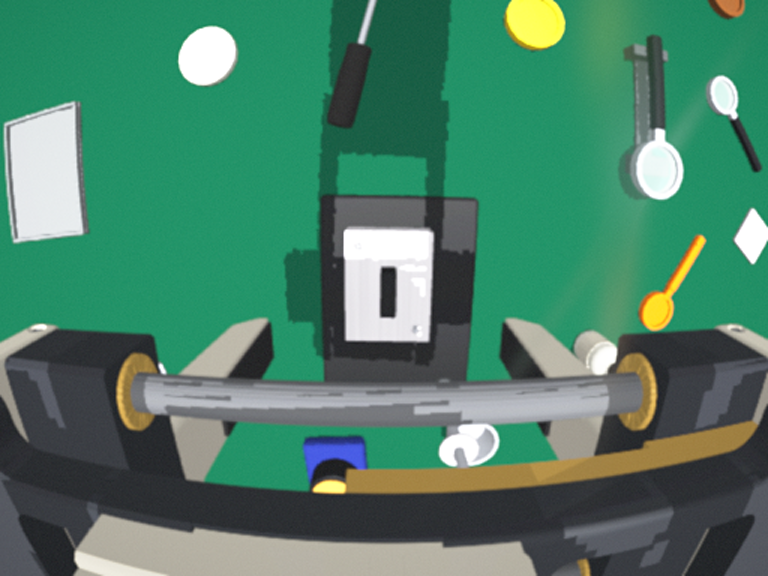

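```bash
python3 - <<'E'
from h import *
import json
p={k:np.array(v) for k,v in json.load(open("w1.json")).items()}
a=cv2.imread("pics/w1.png"); g=cv2.cvtColor(a,cv2.COLOR_BGR2GRAY); hsv=cv2.cvtColor(a,cv2.COLOR_BGR2HSV)
def comps(m,roi,amin=60):
    x0,y0,x1,y1=roi; mm=np.zeros_like(m); mm[y0:y1,x0:x1]=m[y0:y1,x0:x1]
    cs,_=cv2.findContours(mm,cv2.RETR_LIST,cv2.CHAIN_APPROX_NONE)
    return sorted([c for c in cs if cv2.contourArea(c)>amin],key=cv2.contourArea)[::-1]
br=((g>140)&(hsv[...,1]<60)).astype(np.uint8)
for c in comps(br,(215,140,300,240)):
    w=np.array([plane(p,q,.046,True)[:2] for q in c[:,0].astype(float)],np.float32)
    print('bright',cv2.contourArea(c),cv2.minAreaRect(w*1000))
dk=(g<60).astype(np.uint8)
for c in comps(dk,(240,165,280,222),30):
    w=np.array([plane(p,q,.072,True)[:2] for q in c[:,0].astype(float)],np.float32)
    print('blk',cv2.contourArea(c),cv2.boundingRect(c),cv2.minAreaRect(w*1000))
# tray
for c in comps(((hsv[...,1]<60)&(g>60)).astype(np.uint8),(0,55,62,170),500):
    w=np.array([plane(p,q,.012,True)[:2] for q in c[:,0].astype(float)],np.float32)
    print('tray',cv2.contourArea(c),cv2.minAreaRect(w*1000))
# same in top
pt=camera_params("top");a=cv2.imread("pics/top0.png");g=cv2.cvtColor(a,cv2.COLOR_BGR2GRAY); hsv=cv2.cvtColor(a,cv2.COLOR_BGR2HSV)
for c in comps(((hsv[...,1]<60)&(g>120)).astype(np.uint8),(222,150,255,195))[:1]:
    w=np.array([plane(pt,q,.046)[:2] for q in c[:,0].astype(float)],np.float32); print('topcover',cv2.minAreaRect(w*1000))
for c in comps(((hsv[...,1]<60)&(g>100)).astype(np.uint8),(320,180,375,240))[:1]:
    w=np.array([plane(pt,q,.012)[:2] for q in c[:,0].astype(float)],np.float32); print('toptray',cv2.minAreaRect(w*1000))
E
```

```text
bright 4259.5 ((611.6251220703125, 50.092994689941406), (77.05821990966797, 103.87089538574219), 86.26132202148438)
bright 391.0 ((617.7626342773438, 49.53306579589844), (16.13865089416504, 48.17168426513672), 87.13672637939453)
blk 228.0 (254, 179, 9, 32) ((610.5587158203125, 49.805545806884766), (10.022900581359863, 39.7364501953125), 87.1375732421875)
tray 4213.5 ((470.0686950683594, -341.9141540527344), (134.1500701904297, 150.6142578125), 89.55132293701172)
topcover ((613.5094604492188, 48.63790512084961), (84.55069732666016, 108.11568450927734), 86.11779022216797)
toptray ((472.1650390625, -347.8892822265625), (130.45196533203125, 148.53848266601562), 89.29316711425781)
```

```bash
python3 -c "
from h import *
go([.611,.05,.12],-.061)"
```

```text
turn [-0.0005  0.0142  0.0001] shift [0.2125 0.9403 0.0112] | pos [0.5791 0.0499 0.261 ] rpy [-1.5704e+00 -1.0000e-04 -4.9900e-02] t 2.87
```

>>> arm_command(series=[[0,0.014,0,0.21,0.2,0.01,1],[0,0.014,0,0.21,0.4,0.01,1],[0,0.014,0,0.21,0.6,0.01,1],[0,0.014,0,0.21,0.8,0.01,1],[0,0.014,0,0.21,0.94,0.01,1],[0,0.014,0,0.21,0.94,0.01,1],[0,0.014,0,0.21,0.94,0.01,0.6],[0,0.014,0,0.21,0.94,0.01,0.5]])

```text
t: 3.53
eef_pos: [0.6124, 0.0484, 0.1215]
ee_rot: [-1.571, -0.003, -0.062]
force: [0.5, 0.5, -0.1]
grip_width: 0.084
```

```bash
python3 - <<'E'
from h import *
go([.611,.05,.050],-.061)
p=camera_params("wrist"); im=capture("wrist")
cv2.imwrite("pics/w2z.png",cv2.resize(im[:,:,::-1],(768,576),interpolation=cv2.INTER_CUBIC))
E
```

```text
turn [ 0.0001 -0.0012  0.0033] shift [-0.0115  0.4767  0.0102] | pos [0.6124 0.0484 0.1215] rpy [-1.5708 -0.0026 -0.0619] t 3.53
```

View pics/w2z.png

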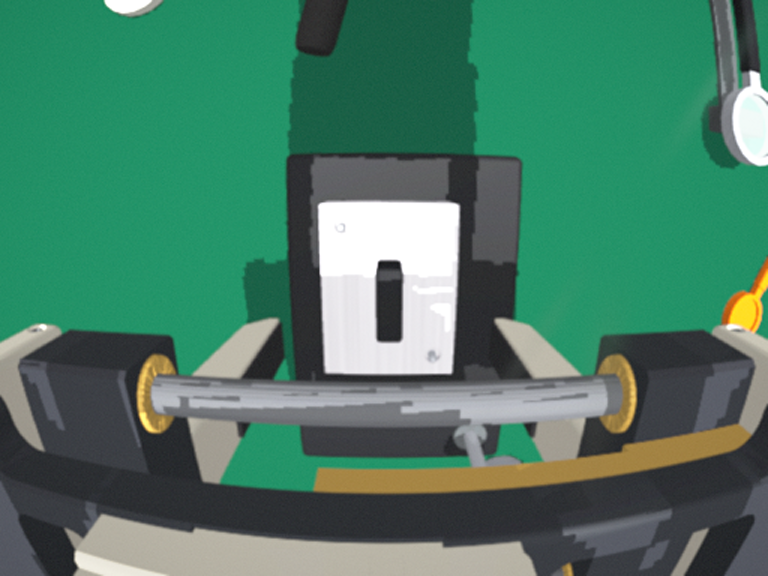

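>>> arm_command(series=[[0,0,0,-0.01,0.15,0.01,0.5],[0,0,0,-0.01,0.3,0.01,0.5],[0,0,0,-0.01,0.4,0.01,0.5],[0,0,0,-0.01,0.47,0.01,0.5],[0,0,0,-0.01,0.47,0.01,0.5],[0,0,0,-0.01,0.47,0.01,0.3],[0,0,0,-0.01,0.47,0.01,0],[0,0,0,-0.01,0.47,0.01,0]], grip_force=30)

```text
t: 4.25
eef_pos: [0.6114, 0.0493, 0.0508]
ee_rot: [-1.571, -0.003, -0.063]
force: [-0.6, -0.3, -0.6]
grip_width: 0.0308
```

>>> arm_command(series=[[0,0,0,0,0,0,0],[0,0,0,0,0,0,0],[0,0,0,0,0,0,0],[0,0,0,0,0,0,0],[0,0,0,0,0,0,0],[0,0,0,0,0,0,0],[0,0,0,0,0,0,0],[0,0,0,0,0,0,0]], grip_force=30)

```text
t: 4.92
eef_pos: [0.6106, 0.0494, 0.0498]
ee_rot: [-1.571, -0.001, -0.063]
force: [-0.2, -0.2, 4.8]
grip_width: 0.0138
```

>>> arm_command(series=[[0,0,0,0,-0.05,0,0],[0,0,0,0,-0.1,0,0],[0,0,0,0,-0.2,0,0],[0,0,0,0,-0.32,0,0],[0,0,0,0,-0.45,0,0],[0,0,0,0,-0.6,0,0],[0,0,0,0,-0.75,0,0],[0,0,0,0,-0.8,0,0]])

```text
t: 5.58
eef_pos: [0.6118, 0.0492, 0.1731]
ee_rot: [-1.571, -0.005, -0.063]
force: [0.7, -0.5, -1.6]
grip_width: 0.0137
```

```bash
python3 - <<'E'
from h import *
go([.471,-.345,.16],0)
im=capture("scene")
cv2.imwrite("pics/s3z.png",cv2.resize(im[120:310,140:400,::-1],None,fx=3,fy=3,interpolation=cv2.INTER_CUBIC))
im=capture("wrist")
cv2.imwrite("pics/w3z.png",cv2.resize(im[:,:,::-1],(768,576),interpolation=cv2.INTER_CUBIC))
E
```

```text
turn [ 0.0006 -0.0798  0.0069] shift [-0.7727  0.0838 -2.6818] | pos [0.6118 0.0492 0.1731] rpy [-1.5711 -0.0054 -0.0627] t 5.58
```

View pics/s3z.png

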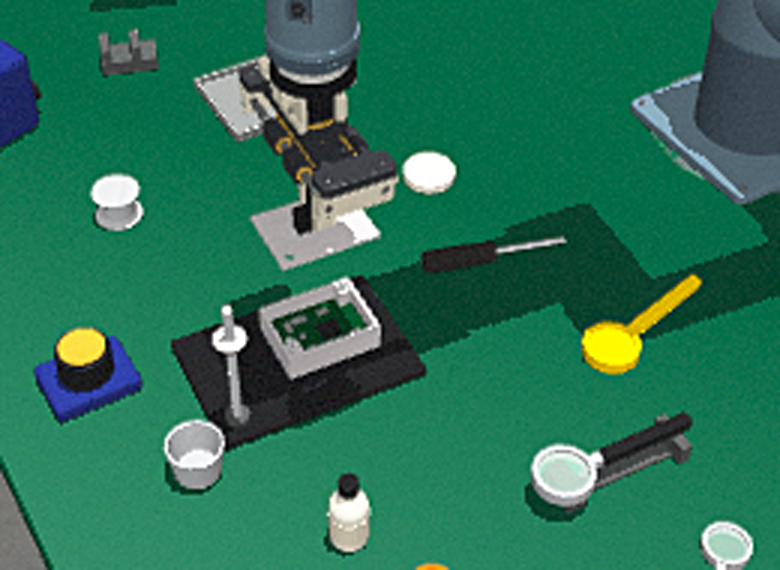

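View pics/w3z.png

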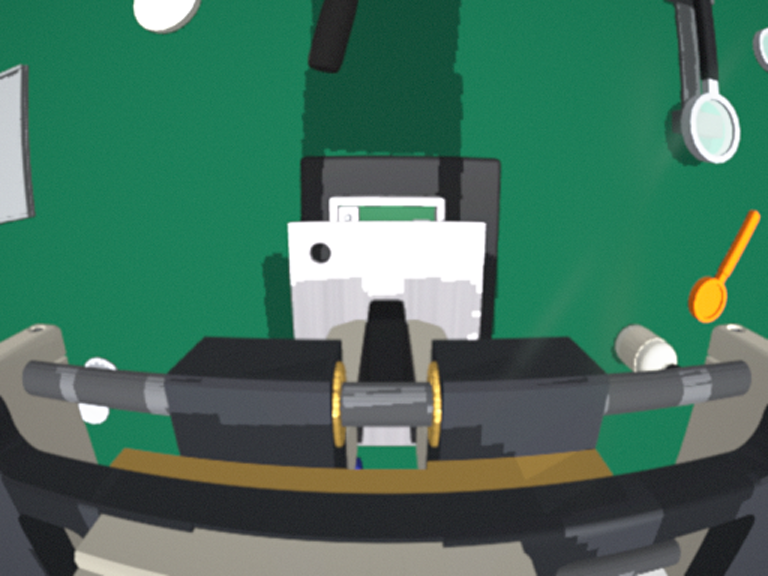

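>>> arm_command(series=[[0,0,0,-0.04,0,-0.12,0],[0,0,0,-0.08,0,-0.3,0],[0,0,0,-0.14,0,-0.5,0],[0,0,0,-0.2,0,-0.7,0],[0,0,0,-0.26,0,-0.9,0],[0,0,0,-0.28,0,-1,0],[0,0,0,-0.28,0,-1,0],[0,0,0,-0.28,0,-1,0]])

```text
t: 6.35
eef_pos: [0.5578, -0.0981, 0.1676]
ee_rot: [-1.57, 0.003, -0.065]
force: [0.5, -0.2, -1.2]
grip_width: 0.0139
```

>>> arm_command(series=[[0,-0.02,0,-0.04,0,-0.12,0],[0,-0.04,0,-0.08,0,-0.3,0],[0,-0.06,0,-0.14,0,-0.5,0],[0,-0.08,0,-0.2,0,-0.7,0],[0,-0.08,0,-0.26,0,-0.9,0],[0,-0.08,0,-0.28,0,-1,0],[0,-0.08,0,-0.28,0,-1,0],[0,-0.08,0,-0.28,0,-1,0]])

```text
t: 7.02
eef_pos: [0.5075, -0.2441, 0.1682]
ee_rot: [-1.569, 0.001, -0.001]
force: [0.1, -0.3, -0.9]
grip_width: 0.0139
```

```bash
python3 - <<'E'
from h import *
go([.471,-.345,.16],0)
p=camera_params("wrist");im=capture("wrist")
cv2.imwrite("pics/w4.png",im[:,:,::-1]); import json
json.dump({k:v.tolist() for k,v in p.items()},open("w4.json","w"))
cv2.imwrite("pics/w4z.png",cv2.resize(im[:,:,::-1],(768,576),interpolation=cv2.INTER_CUBIC))
E
```

```text
turn [-0.0021 -0.0009 -0.0012] shift [-0.2429  0.054  -0.6731] | pos [ 0.5075 -0.2441  0.1682] rpy [-1.5692e+00  9.0000e-04 -7.0000e-04] t 7.02
```

View pics/w4z.png

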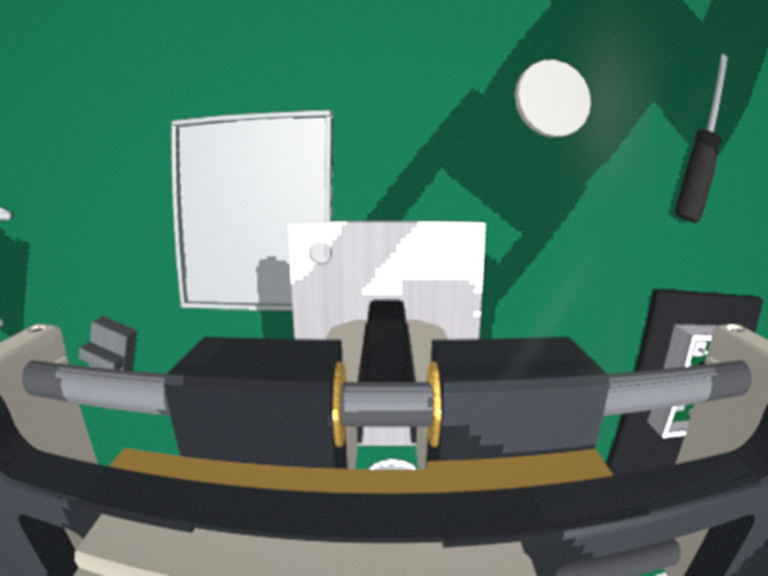

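```bash
python3 - <<'E'
from h import *
import json
p={k:np.array(v) for k,v in json.load(open("w4.json")).items()}
for q in [(172,121),(331,111),(183,306),(331,222)]:
    print(q,plane(p,np.array(q)/1.5,.012,True)[:2].round(4))
E
```

```text
(172, 121) [ 0.3949 -0.4077]
(331, 111) [ 0.3965 -0.2826]
(183, 306) [ 0.5423 -0.408 ]
(331, 222) [ 0.4773 -0.2833]
```

>>> arm_command(series=[[0,0,0,-0.05,0.02,-0.12,0],[0,0,0,-0.1,0.04,-0.28,0],[0,0,0,-0.17,0.06,-0.46,0],[0,0,0,-0.22,0.1,-0.6,0],[0,0,0,-0.24,0.15,-0.67,0],[0,0,0,-0.24,0.25,-0.67,0],[0,0,0,-0.24,0.4,-0.67,0],[0,0,0,-0.24,0.5,-0.67,0]])

```text
t: 7.73
eef_pos: [0.4718, -0.3431, 0.0921]
ee_rot: [-1.569, 0.001, 0.001]
force: [0.5, 0.2, -1.1]
grip_width: 0.0141
```

```bash
python3 - <<'E'
from h import *
go([.470,-.345,.012],0)
im=capture("wrist")
cv2.imwrite("pics/w5z.png",cv2.resize(im[:,:,::-1],(768,576),interpolation=cv2.INTER_CUBIC))
E
```

```text
turn [-0.0028  0.0013 -0.0011] shift [-0.0118  0.5342 -0.0138] | pos [ 0.4718 -0.3431  0.0921] rpy [-1.5686e+00  9.0000e-04  1.0000e-03] t 7.73
```

View pics/w5z.png

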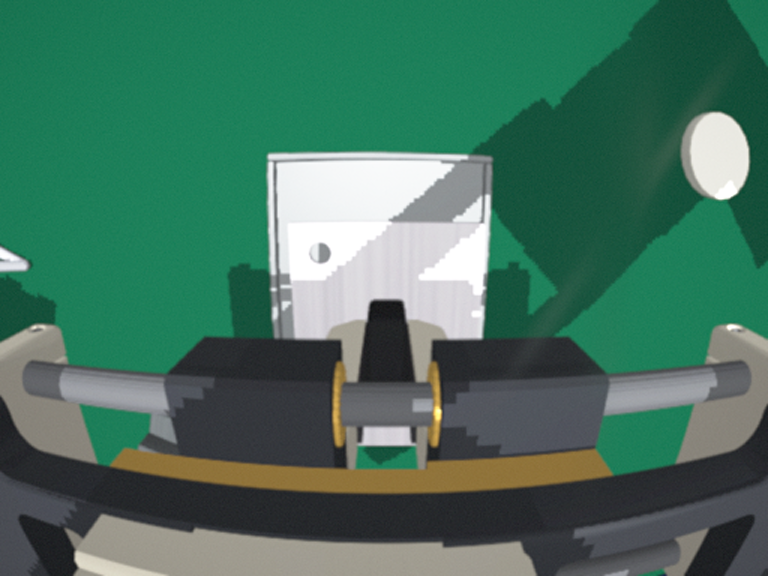

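>>> arm_command(series=[[0,0,0,-0.01,0.1,-0.01,0],[0,0,0,-0.01,0.22,-0.01,0],[0,0,0,-0.01,0.34,-0.01,0],[0,0,0,-0.01,0.42,-0.01,0],[0,0,0,-0.01,0.47,-0.01,0],[0,0,0,-0.01,0.49,-0.01,0],[0,0,0,-0.01,0.5,-0.01,0],[0,0,0,-0.01,0.5,-0.01,0]])

```text
t: 8.45
eef_pos: [0.4706, -0.3465, 0.0195]
ee_rot: [-1.571, -0.0, 0.001]
force: [0.4, 0.0, -1.9]
grip_width: 0.014
```

>>> arm_command(series=[[0,0,0,0,0.005,0,0],[0,0,0,0,0.01,0,0],[0,0,0,0,0.015,0,0],[0,0,0,0,0.02,0,0],[0,0,0,0,0.025,0,0],[0,0,0,0,0.03,0,0],[0,0,0,0,0.03,0,0],[0,0,0,0,0.03,0,0]])

```text
t: 9.12
eef_pos: [0.47, -0.3468, 0.0146]
ee_rot: [-1.571, 0.0, 0.0]
force: [0.3, 0.2, -1.8]
grip_width: 0.0138
```

>>> arm_command(series=[[0,0,0,0,0.003,0,0],[0,0,0,0,0.006,0,0],[0,0,0,0,0.009,0,0],[0,0,0,0,0.012,0,0],[0,0,0,0,0.015,0,0],[0,0,0,0,0.017,0,0],[0,0,0,0,0.017,0,0],[0,0,0,0,0.017,0,0]])

```text
t: 9.78
eef_pos: [0.47, -0.3468, 0.0121]
ee_rot: [-1.571, 0.0, 0.0]
force: [-0.1, 0.2, -1.2]
grip_width: 0.0138
```

>>> arm_command(series=[[0,0,0,0,0.003,0,0],[0,0,0,0,0.005,0,0],[0,0,0,0,0.007,0,0],[0,0,0,0,0.01,0,0],[0,0,0,0,0.01,0,0],[0,0,0,0,0.01,0,0],[0,0,0,0,0.01,0,0],[0,0,0,0,0.01,0,0]])

```text
t: 10.45
eef_pos: [0.4701, -0.3468, 0.0118]
ee_rot: [-1.571, -0.0, 0.0]
force: [-2.5, 1.8, 8.3]
grip_width: 0.0136
```

>>> arm_command(series=[[0,0,0,0,-0.003,0,0.1],[0,0,0,0,-0.004,0,0.25],[0,0,0,0,-0.004,0,0.4],[0,0,0,0,-0.004,0,0.4],[0,0,0,0,-0.004,0,0.4],[0,0,0,0,-0.004,0,0.4],[0,0,0,0,-0.004,0,0.4],[0,0,0,0,-0.004,0,0.4]])

```text
t: 11.12
eef_pos: [0.47, -0.3468, 0.0111]
ee_rot: [-1.571, 0.0, 0.0]
force: [-0.3, -0.1, 0.8]
grip_width: 0.0375
```

>>> arm_command(series=[[0,0,0,0,-0.05,0,0.4],[0,0,0,0,-0.15,0,0.4],[0,0,0,0,-0.3,0,0.4],[0,0,0,0,-0.5,0,0.4],[0,0,0,0,-0.7,0,0.4],[0,0,0,0,-0.9,0,0.4],[0,0,0,0,-1,0,0.4],[0,0,0,0,-1,0,0.4]])

```text
t: 11.78
eef_pos: [0.4719, -0.3487, 0.1664]
ee_rot: [-1.577, -0.006, 0.0]
force: [-0.3, 0.1, 0.5]
grip_width: 0.0371
```

```bash
python3 - <<'E'
from h import *
go([.50,.05,.25],-.05)
im=capture("wrist")
cv2.imwrite("pics/w6z.png",cv2.resize(im[:,:,::-1],(768,576),interpolation=cv2.INTER_CUBIC))
E
```

```text
turn [0.0081 0.064  0.0078] shift [ 0.1915 -0.5737  2.6541] | pos [ 0.4719 -0.3487  0.1664] rpy [-1.5773e+00 -5.9000e-03  3.0000e-04] t 11.78
```

View pics/w6z.png

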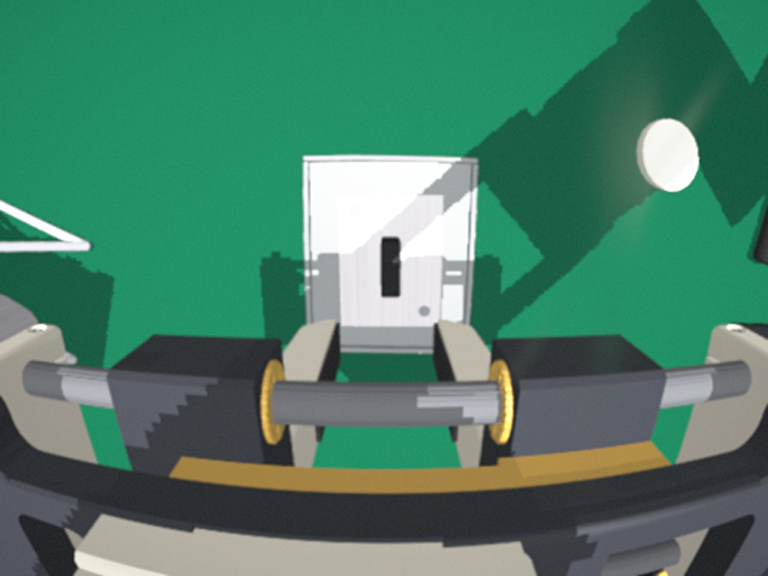

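>>> arm_command(series=[[0,0,0,0.06,-0.2,0.1,0.4],[0,0,0,0.15,-0.4,0.28,0.6],[0,0,0,0.26,-0.6,0.48,0.8],[0,0,0,0.38,-0.75,0.68,1],[0,0,0,0.5,-0.75,0.9,1],[0,0,0,0.5,-0.75,0.9,1],[0,0,0,0.5,-0.75,0.9,1],[0,0,0,0.5,-0.75,0.9,1]])

```text
t: 12.5
eef_pos: [0.5443, -0.2115, 0.2718]
ee_rot: [-1.57, 0.003, 0.001]
force: [-0.2, -0.2, -0.2]
grip_width: 0.0798
```

>>> arm_command(series=[[0,0,0,0.06,0,0.1,1],[0,0,0,0.15,0,0.28,1],[0,0,0,0.26,0,0.48,1],[0,0,0,0.38,0,0.68,1],[0,0,0,0.5,0,0.9,1],[0,0,0,0.5,0,0.9,1],[0,0,0,0.5,0,0.9,1],[0,0,0,0.5,0,0.9,1]])

```text
t: 13.17
eef_pos: [0.6192, -0.0783, 0.2723]
ee_rot: [-1.571, 0.003, -0.001]
force: [-0.4, -0.5, -0.7]
grip_width: 0.093
```

>>> arm_command(series=[[0,0,0,0.06,0,0.1,1],[0,0,0,0.15,0,0.28,1],[0,0,0,0.26,0,0.48,1],[0,0,0,0.38,0,0.68,1],[0,0,0,0.5,0,0.87,1],[0,0,0,0.5,0,0.87,1],[0,0,0,0.5,0,0.87,1],[0,0,0,0.5,0,0.87,1]])

```text
t: 13.83
eef_pos: [0.6946, 0.0515, 0.2731]
ee_rot: [-1.572, 0.001, -0.002]
force: [0.2, 0.4, -0.7]
grip_width: 0.093
```

```bash
python3 - <<'E'
from h import *
import json
go([.70,.05,.28],0)
p=camera_params("wrist");im=capture("wrist")
cv2.imwrite("pics/w7.png",im[:,:,::-1])
json.dump({k:v.tolist() for k,v in p.items()},open("w7.json","w"))
cv2.imwrite("pics/w7z.png",cv2.resize(im[100:300,120:400,::-1],None,fx=2.8,fy=2.8,interpolation=cv2.INTER_CUBIC))
E
```

```text
turn [ 0.0012 -0.0023 -0.0018] shift [ 0.0361 -0.0463 -0.0097] | pos [0.6946 0.0515 0.2731] rpy [-1.5717e+00  1.4000e-03 -1.8000e-03] t 13.83
```

View pics/w7z.png

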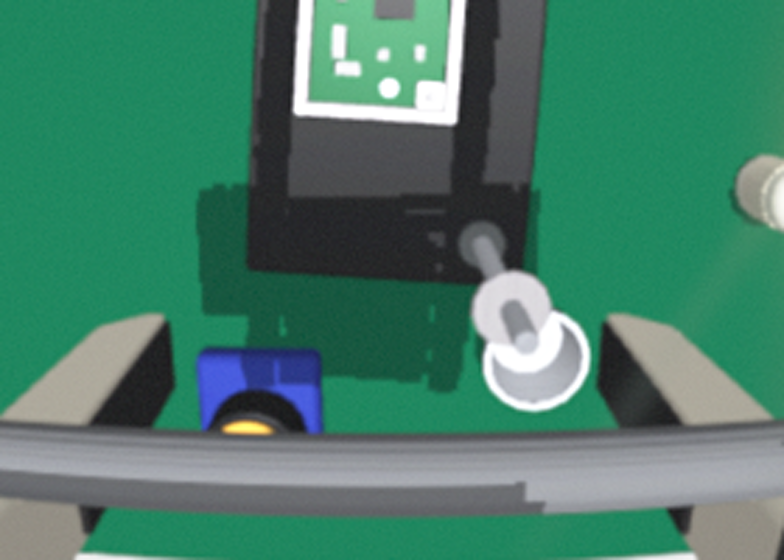

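```bash
python3 - <<'E'
from h import *
im=cv2.imread("pics/w7.png")
cv2.imwrite("pics/w7c.png",cv2.resize(im[40:180,190:350],None,fx=5,fy=5,interpolation=cv2.INTER_CUBIC)[:600])
cv2.imwrite("pics/w7d.png",cv2.resize(im[170:250,270:340],None,fx=8,fy=7,interpolation=cv2.INTER_CUBIC))
s=capture("scene"); cv2.imwrite("pics/s7.png",s[:,:,::-1])
cv2.imwrite("pics/s7z.png",cv2.resize(s[210:280,190:280,::-1],None,fx=8,fy=8,interpolation=cv2.INTER_CUBIC))
E
```

```text
(no output)
```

View pics/w7c.png

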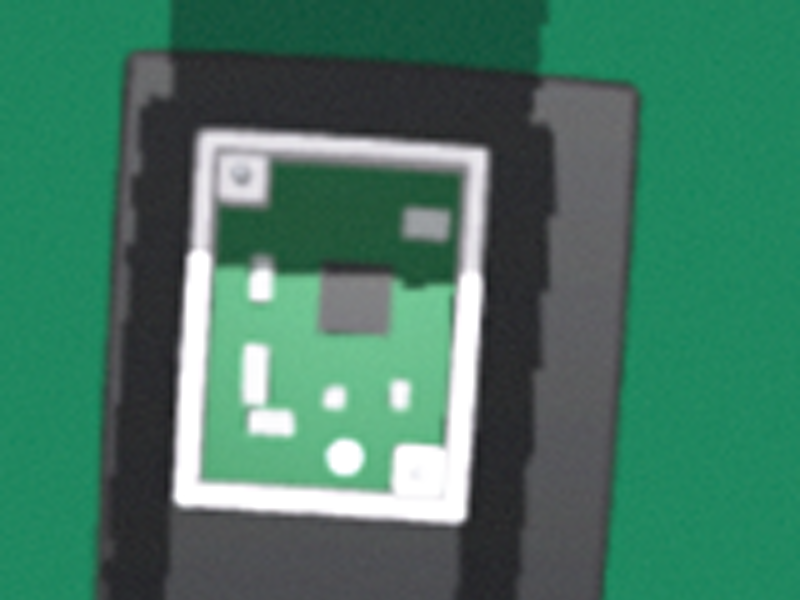

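View pics/w7d.png

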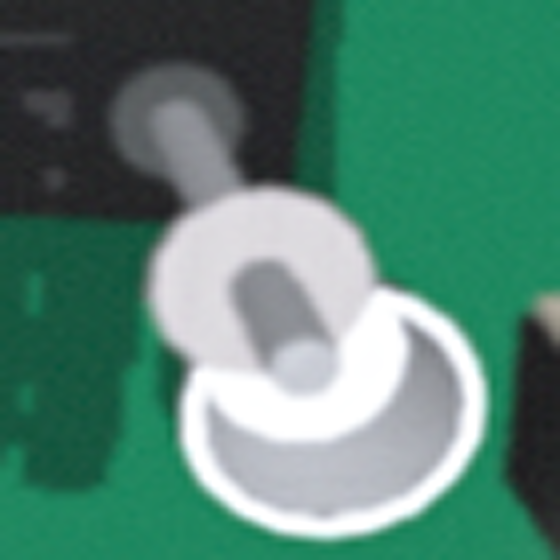

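View pics/s7z.png

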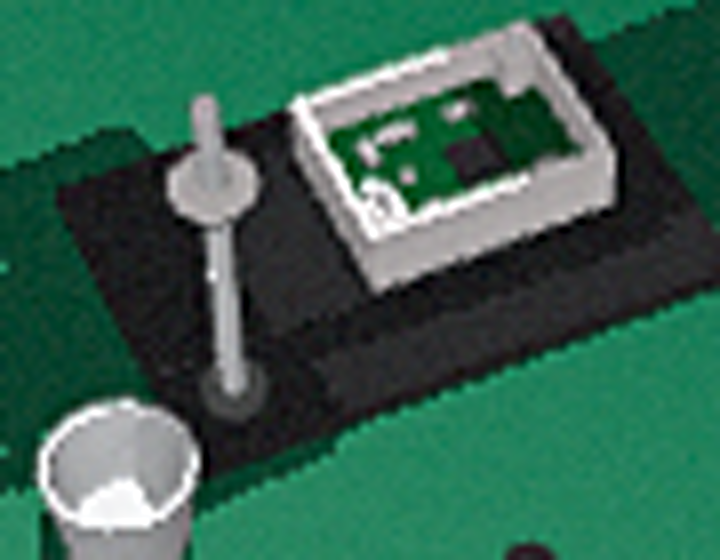

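```bash
python3 - <<'E'
from h import *
import json
from scipy.optimize import least_squares
p={k:np.array(v) for k,v in json.load(open("w7.json")).items()}
c=lambda u,v:np.array([190+(u+.5)/5-.5,40+(v+.5)/5-.5])
d=lambda u,v:np.array([270+(u+.5)/8-.5,170+(v+.5)/7-.5])
s=lambda u,v:np.array([190+(u+.5)/8-.5,210+(v+.5)/8-.5])
print('chip',plane(p,c(355.5,299),.028,True))
rim=np.array([plane(p,c(*q),.042,True)[:2] for q in [(198,129),(489,148),(464,523),(176,504)]]);print('rim',rim.round(4),rim.mean(0))
e=rim[3]-rim[0];print('yaw',np.arctan2(e[1],e[0]),np.arctan2(*(rim[2]-rim[1])[::-1]))
pl=[plane(p,c(*q),.012,True)[:2] for q in [(130,52),(638,88)]];print('plate near edge',np.round(pl,4))
print('base',plane(p,d(178,122),.012,True),'top',plane(p,d(303,363),.165,True),)
ps=camera_params("scene")
print('sc base',plane(ps,s(234,388),.012),'top',plane(ps,s(205,102),.165),'chip',plane(ps,s(474,158),.028))
# disc top face -> z
for nm,P,uv,f,top in [('w',p,d(263,282),True,d(303,363)),('s',ps,s(213,182),False,s(205,102))]:
    xy=plane(P,top,.165,f)[:2]
    r=least_squares(lambda z:proj(P,[*xy,z[0]],f)-uv,[.12]); print(nm,'disc top z',r.x,r.fun)
E
```

```text
chip [0.60696991 0.0564401  0.028     ]
rim [[0.5612 0.0148]
 [0.5665 0.0916]
 [0.6675 0.0853]
 [0.6622 0.0082]] [0.61435896 0.04998783]
yaw -0.06508347353343628 -0.06222569386529265
plate near edge [[ 0.5323 -0.0076]
 [ 0.5421  0.1379]]
base [0.73384416 0.10276799 0.012     ] top [0.73139426 0.10123047 0.165     ]
sc base [0.73287051 0.10117806 0.012     ] top [0.73301307 0.10244954 0.165     ] chip [0.60975648 0.05895703 0.028     ]
w disc top z [0.12856783] [-0.23988121  0.11009728]
s disc top z [0.12507605] [ 0.0457461  -0.00478617]
```

>>> arm_command(series=[[0,0,-0.14,-0.1,0.05,0.1,1],[0,0,-0.28,-0.2,0.1,0.2,1],[0,0,-0.42,-0.3,0.2,0.3,1],[0,0,-0.56,-0.33,0.3,0.32,1],[0,0,-0.7,-0.33,0.4,0.32,1],[0,0,-0.84,-0.33,0.49,0.32,1],[0,0,-1,-0.33,0.49,0.32,1],[0,0,-1,-0.33,0.49,0.32,1]])

```text
t: 14.6
eef_pos: [0.6407, 0.1002, 0.2023]
ee_rot: [-1.571, -0.766, -0.001]
force: [5.5, -0.0, 4.9]
grip_width: 0.0927
```

```bash
python3 - <<'E'
from h import *
import json
o=observe();print(o['eef_pos'],o['ee_rot'],o['joint_positions'].round(2))
p=camera_params("wrist");im=capture("wrist");print(p['position'],p['attitude'])
cv2.imwrite("pics/w8.png",im[:,:,::-1])
json.dump({k:v.tolist() for k,v in p.items()},open("w8.json","w"))
cv2.imwrite("pics/w8z.png",cv2.resize(im[:,:,::-1],(768,576),interpolation=cv2.INTER_CUBIC))
E
```

```text
[0.6406598 0.1001868 0.2023186] [-1.57053660e+00 -7.66436599e-01 -1.13202961e-03] [-0.03  0.12  2.04  0.08  0.22 -1.67]
[0.4784114  0.10058797 0.27544596] [-1.00708445e+00 -5.99502546e-04  1.56997164e+00]
```

View pics/w8z.png

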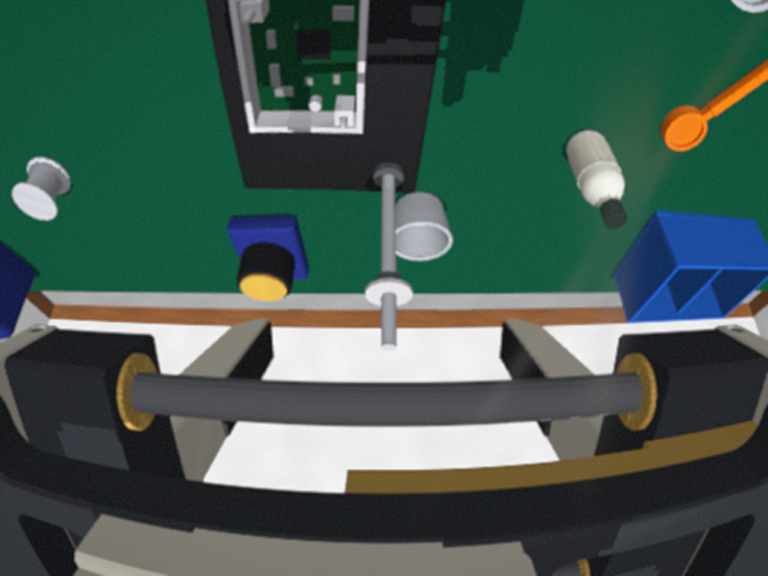

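```bash
python3 - <<'E'
from h import *
im=cv2.imread("pics/w8.png")
cv2.imwrite("pics/w8d.png",cv2.resize(im[105:240,225:295],None,fx=6,fy=4.4,interpolation=cv2.INTER_CUBIC))
g=cv2.cvtColor(im,cv2.COLOR_BGR2GRAY)
for x in (259,251,252,266,267): print(x,[(r,int(v)) for r,v in zip(range(180,204),g[180:204,x])])
print([(r,int(v)) for r,v in zip(range(222,238),g[222:238,259])])
E
```

```text
259 [(180, 121), (181, 87), (182, 67), (183, 67), (184, 84), (185, 126), (186, 150), (187, 174), (188, 217), (189, 230), (190, 232), (191, 231), (192, 231), (193, 229), (194, 209), (195, 175), (196, 160), (197, 161), (198, 159), (199, 162), (200, 159), (201, 160), (202, 162), (203, 161)]
251 [(180, 65), (181, 68), (182, 66), (183, 62), (184, 58), (185, 69), (186, 108), (187, 141), (188, 168), (189, 209), (190, 228), (191, 232), (192, 231), (193, 232), (194, 230), (195, 231), (196, 231), (197, 232), (198, 231), (199, 232), (200, 231), (201, 233), (202, 228), (203, 202)]
252 [(180, 67), (181, 66), (182, 65), (183, 58), (184, 59), (185, 81), (186, 130), (187, 159), (188, 184), (189, 219), (190, 231), (191, 232), (192, 231), (193, 232), (194, 232), (195, 233), (196, 231), (197, 232), (198, 230), (199, 224), (200, 227), (201, 232), (202, 230), (203, 211)]
266 [(180, 70), (181, 66), (182, 65), (183, 61), (184, 59), (185, 79), (186, 128), (187, 155), (188, 180), (189, 221), (190, 232), (191, 232), (192, 231), (193, 231), (194, 230), (195, 231), (196, 231), (197, 230), (198, 231), (199, 231), (200, 230), (201, 231), (202, 227), (203, 200)]
267 [(180, 67), (181, 66), (182, 67), (183, 66), (184, 61), (185, 73), (186, 112), (187, 144), (188, 170), (189, 213), (190, 229), (191, 231), (192, 231), (193, 230), (194, 231), (195, 231), (196, 230), (197, 229), (198, 228), (199, 229), (200, 229), (201, 229), (202, 223), (203, 192)]
[(222, 160), (223, 161), (224, 161), (225, 160), (226, 159), (227, 155), (228, 151), (229, 178), (230, 218), (231, 224), (232, 221), (233, 230), (234, 238), (235, 240), (236, 240), (237, 239)]
```

View pics/w8d.png

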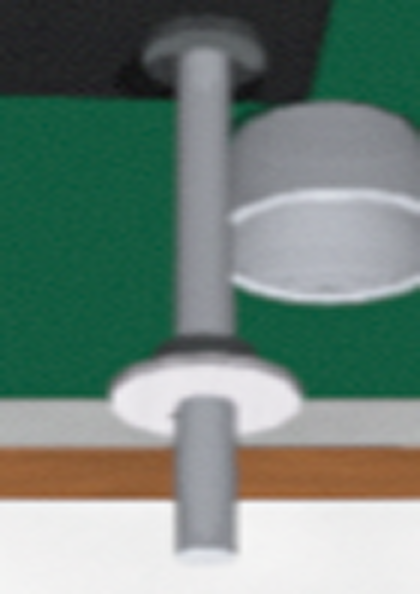

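```bash
python3 - <<'E'
from h import *
import json
from scipy.optimize import brentq
p={k:np.array(v) for k,v in json.load(open("w8.json")).items()}
for X in (.730,.7325,.735):
    f=lambda dx,row: brentq(lambda z:proj(p,[X+dx,.1015,z],True)[1]-row,0,.2)
    print(X,'bot',f(-.016,184.7),'topedge',f(-.016,187.4),'far top edge',f(.016,203),'posttop near',f(-.005,228.6),'far',f(.005,232.5),'col',proj(p,[X,.1015,.12],True))
print('base',plane(p,(259.3,115.5),.012,True))
c=lambda u,v:np.array([u/1.5,v/1.5])
print('chip',plane(p,c(314,44),.028,True))
E
```

```text
0.73 bot 0.1243342585612853 topedge 0.12733649376804831 far top edge 0.1261993202413366 posttop near 0.16453633692491598 far 0.1640616615387416 col [258.36218886 189.71713719]
0.7325 bot 0.1227306929335201 topedge 0.12576478686642098 far top edge 0.12480494343532132 posttop near 0.16341188437980364 far 0.1629764071988389 col [258.35688829 191.02878311]
0.735 bot 0.12112712730405668 topedge 0.12419307996542753 far top edge 0.12341056663897536 posttop near 0.16228743186640773 far 0.16189115288975703 col [258.35164982 192.32178149]
base [0.73270779 0.10293879 0.012     ]
chip [0.60515619 0.05749637 0.028     ]
```

```bash
python3 -c "
from h import *
go([.56,.20,.26],0)"
```

```text
turn [-1.300e-03 -1.000e-04  9.641e-01] shift [-0.0952 -0.6445  0.6615] | pos [0.6368 0.1009 0.1994] rpy [-1.5694e+00 -7.5720e-01 -6.0000e-04] t 14.65
```

>>> arm_command(series=[[0,0,0.15,-0.02,-0.1,0.1,1],[0,0,0.3,-0.04,-0.2,0.2,1],[0,0,0.45,-0.06,-0.3,0.3,1],[0,0,0.6,-0.1,-0.45,0.45,1],[0,0,0.75,-0.1,-0.64,0.66,1],[0,0,0.9,-0.1,-0.64,0.66,1],[0,0,0.98,-0.1,-0.64,0.66,1],[0,0,0.98,-0.1,-0.64,0.66,1]])

```text
t: 15.32
eef_pos: [0.5719, 0.1993, 0.2648]
ee_rot: [-1.571, -0.0, -0.001]
force: [1.1, -0.8, -0.3]
grip_width: 0.093
```

```bash
python3 -c "
from h import *
go([.48,.32,.25],0)"
```

```text
turn [ 0.0002 -0.0018  0.0006] shift [-0.6137  0.0986  0.8037] | pos [0.5719 0.1993 0.2648] rpy [-1.5709e+00 -5.0000e-04 -1.5000e-03] t 15.32
```

>>> arm_command(series=[[0,0,0,-0.15,0.02,0.2,1],[0,0,0,-0.3,0.05,0.4,1],[0,0,0,-0.45,0.08,0.6,1],[0,0,0,-0.61,0.1,0.8,1],[0,0,0,-0.61,0.1,0.8,1],[0,0,0,-0.61,0.1,0.8,1],[0,0,0,-0.61,0.1,0.8,1],[0,0,0,-0.61,0.1,0.8,1]])

```text
t: 15.98
eef_pos: [0.4779, 0.319, 0.2502]
ee_rot: [-1.57, -0.006, -0.001]
force: [0.4, -0.3, -0.5]
grip_width: 0.0931
```

```bash
python3 - <<'E'
from h import *
import json
go([.44,.32,.25],0)
p=camera_params("wrist");im=capture("wrist")
cv2.imwrite("pics/w9.png",im[:,:,::-1])
json.dump({k:v.tolist() for k,v in p.items()},open("w9.json","w"))
cv2.imwrite("pics/w9z.png",cv2.resize(im[:,:,::-1],(768,576),interpolation=cv2.INTER_CUBIC))
E
```

```text
turn [-0.0008 -0.0017  0.008 ] shift [-0.2525 -0.0003  0.0064] | pos [0.4779 0.319  0.2502] rpy [-1.5702e+00 -6.3000e-03 -1.3000e-03] t 15.98
```

View pics/w9z.png

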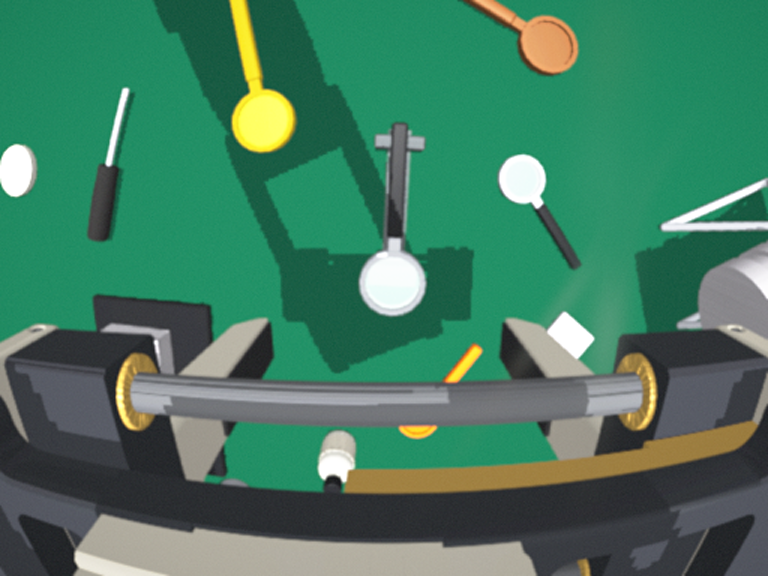

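```bash
python3 - <<'E'
from h import *
import json
p={k:np.array(v) for k,v in json.load(open("w9.json")).items()}
im=cv2.imread("pics/w9.png"); g=cv2.cvtColor(im,cv2.COLOR_BGR2GRAY); h=cv2.cvtColor(im,cv2.COLOR_BGR2HSV)
m=np.zeros_like(g); m[158:216,232:290]=(((h[...,1]<70)&(g>110))[158:216,232:290])
cs,_=cv2.findContours(m,cv2.RETR_EXTERNAL,cv2.CHAIN_APPROX_NONE); c=max(cs,key=cv2.contourArea)
c=c[c[:,0,1]>168]
w=np.array([plane(p,q,.038,True)[:2] for q in c[:,0].astype(float)],np.float32)
print('lens',cv2.minEnclosingCircle(w*1000),cv2.fitEllipse(w*1000))
for q in [(400,124),(395,240),(386.5,236),(403,236),(392.5,126),(408,126)]:
    print(q,plane(p,np.array(q)/1.5,.038,True)[:2].round(4))
s=cv2.resize(im[75:220,225:300],None,fx=5,fy=4,interpolation=cv2.INTER_CUBIC);cv2.imwrite("pics/w9l.png",s)
E
```

```text
lens ((508.8883056640625, 324.4374084472656), 30.204139709472656) ((508.9307556152344, 324.4617919921875), (57.9409065246582, 59.57229232788086), 91.13150787353516)
(400, 124) [0.3724 0.3313]
(395, 240) [0.4711 0.3273]
(386.5, 236) [0.4676 0.32  ]
(403, 236) [0.4676 0.3341]
(392.5, 126) [0.3741 0.3251]
(408, 126) [0.374 0.338]
```

View pics/w9l.png

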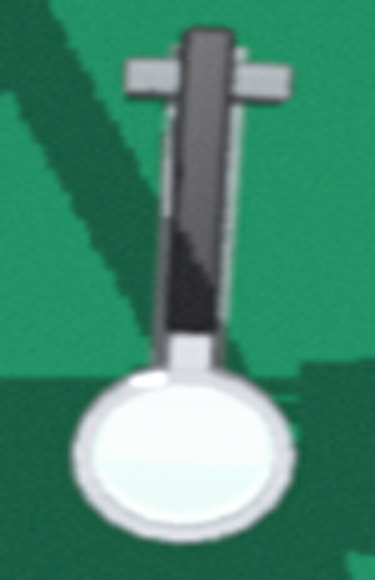

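```bash
python3 -c "
from h import *
go([.441,.328,.11],-.05)"
```

```text
turn [-0.001   0.0616  0.0073] shift [-0.2518  0.9325  0.0592] | pos [0.478  0.319  0.2501] rpy [-1.5702 -0.0057 -0.0017] t 16.03
```

>>> arm_command(series=[[0,0.02,0,-0.1,0.1,0.03,1],[0,0.04,0,-0.2,0.3,0.06,1],[0,0.06,0,-0.25,0.5,0.06,0.8],[0,0.06,0,-0.25,0.7,0.06,0.6],[0,0.06,0,-0.25,0.85,0.06,0.5],[0,0.06,0,-0.25,0.93,0.06,0.5],[0,0.06,0,-0.25,0.93,0.06,0.5],[0,0.06,0,-0.25,0.93,0.06,0.5]])

```text
t: 16.7
eef_pos: [0.4405, 0.3285, 0.1098]
ee_rot: [-1.571, -0.003, -0.048]
force: [0.1, 0.9, 0.0]
grip_width: 0.0576
```

```bash
python3 - <<'E'
from h import *
import json
go([.441,.328,.013],-.05)
p=camera_params("wrist");im=capture("wrist")
cv2.imwrite("pics/w10.png",im[:,:,::-1])
json.dump({k:v.tolist() for k,v in p.items()},open("w10.json","w"))
cv2.imwrite("pics/w10z.png",cv2.resize(im[:,:,::-1],(768,576),interpolation=cv2.INTER_CUBIC))
E
```

```text
turn [-0.0003  0.0022  0.0042] shift [ 0.0014  0.6453 -0.003 ] | pos [0.4405 0.3285 0.1098] rpy [-1.5706 -0.0033 -0.0483] t 16.7
```

View pics/w10z.png

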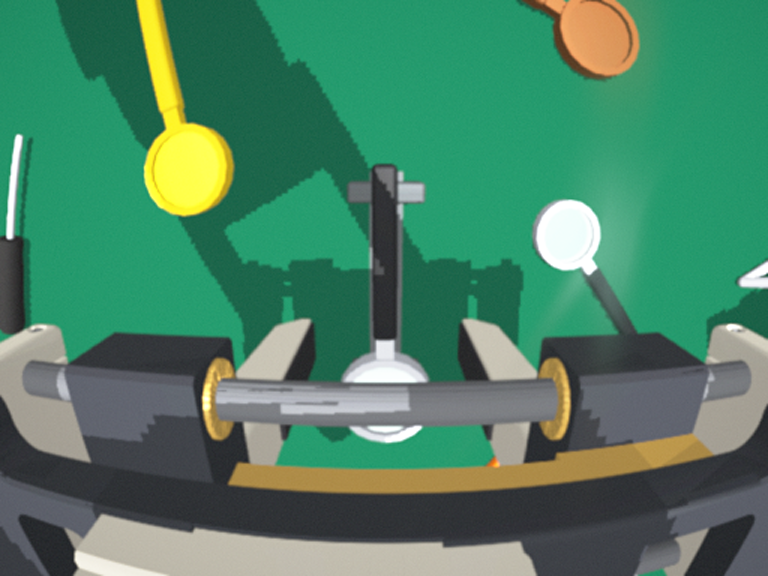

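```bash
python3 - <<'E'
from h import *
import json
p={k:np.array(v) for k,v in json.load(open("w10.json")).items()}
for q in [(384,166),(385,340),(372,200),(397,200)]:
    print(q,plane(p,np.array(q)/1.5,.038,True)[:2].round(4))
E
```

```text
(384, 166) [0.3717 0.3311]
(385, 340) [0.4685 0.3269]
(372, 200) [0.3894 0.3239]
(397, 200) [0.3901 0.3371]
```

>>> arm_command(series=[[0,0,0,0,0.15,0,0.5],[0,0,0,0,0.3,0,0.5],[0,0,0,0,0.45,0,0.5],[0,0,0,0,0.57,0,0.5],[0,0,0,0,0.62,0,0.5],[0,0,0,0,0.64,0,0.5],[0,0,0,0,0.64,0,0.4],[0,0,0,0,0.64,0,0.3]])

```text
t: 17.42
eef_pos: [0.4414, 0.33, 0.0155]
ee_rot: [-1.569, -0.006, -0.047]
force: [-0.1, -0.3, -0.6]
grip_width: 0.0373
```

>>> arm_command(series=[[0,0,0,0,0,0,0.2],[0,0,0,0,0,0,0],[0,0,0,0,0,0,0],[0,0,0,0,0,0,0],[0,0,0,0,0,0,0],[0,0,0,0,0,0,0],[0,0,0,0,0,0,0],[0,0,0,0,0,0,0]], grip_force=35)

```text
t: 18.08
eef_pos: [0.4405, 0.3296, 0.0148]
ee_rot: [-1.57, -0.005, -0.047]
force: [-1.6, -0.9, 5.2]
grip_width: 0.0141
```

>>> arm_command(series=[[0,0,0,0,-0.03,0,0],[0,0,0,0,-0.08,0,0],[0,0,0,0,-0.16,0,0],[0,0,0,0,-0.28,0,0],[0,0,0,0,-0.45,0,0],[0,0,0,0,-0.65,0,0],[0,0,0,0,-0.85,0,0],[0,0,0,0,-1,0,0]])

```text
t: 18.75
eef_pos: [0.4399, 0.3297, 0.167]
ee_rot: [-1.569, -0.006, -0.046]
force: [1.2, 1.0, -0.6]
grip_width: 0.0141
```

```bash
python3 - <<'E'
from h import *
import json
go([.538,.061,.18],-.05)
p=camera_params("wrist");im=capture("wrist")
cv2.imwrite("pics/w11.png",im[:,:,::-1])
json.dump({k:v.tolist() for k,v in p.items()},open("w11.json","w"))
cv2.imwrite("pics/w11z.png",cv2.resize(im[:,:,::-1],(768,576),interpolation=cv2.INTER_CUBIC))
im=capture("scene");cv2.imwrite("pics/s11.png",im[:,:,::-1])
cv2.imwrite("pics/s11z.png",cv2.resize(im[190:340,240:440,::-1],None,fx=3.9,fy=3.9,interpolation=cv2.INTER_CUBIC))
E
```

```text
turn [-0.0024  0.0049  0.0074] shift [ 0.7366 -0.0859 -1.7591] | pos [0.4399 0.3297 0.167 ] rpy [-1.5689 -0.0058 -0.0462] t 18.75
```

View pics/w11z.png

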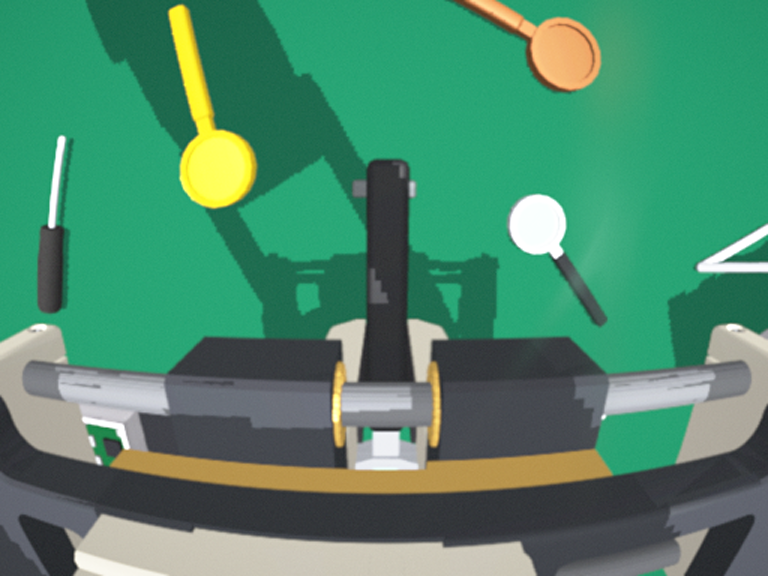

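View pics/s11z.png

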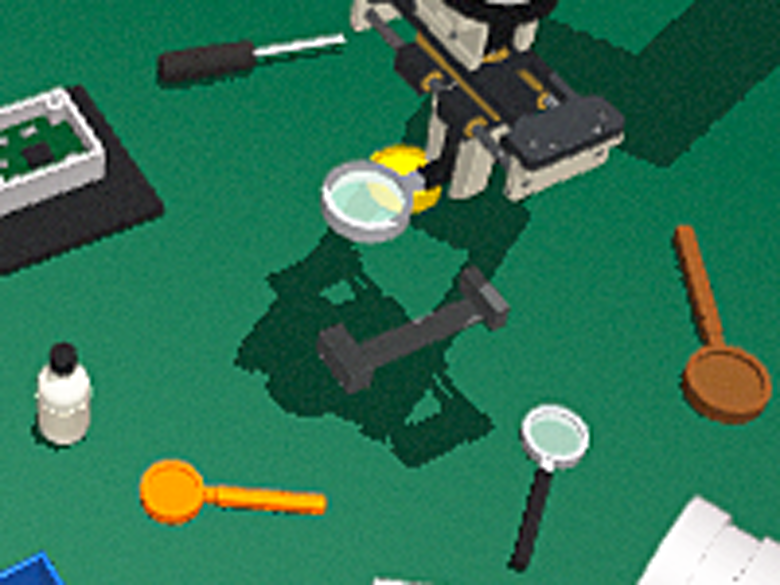

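```bash
python3 - <<'E'
from h import *
import json
p={k:np.array(v) for k,v in json.load(open("w11.json")).items()}
for q in [(389,160),(370,165),(408,165)]:
    print(q,plane(p,np.array(q)/1.5,.190,True)[:2].round(4))
ps=camera_params("scene")
for q in [(366,197)]: print('sc lens',plane(ps,np.array([240+(q[0]+.5)/3.9-.5,190+(q[1]+.5)/3.9-.5]),.190))
for q in [(37,155)]: print('sc chip',plane(ps,np.array([240+(q[0]+.5)/3.9-.5,190+(q[1]+.5)/3.9-.5]),.028))
print(proj(ps,[.5095,.3265,.190]),240+366/3.9,190+197/3.9)
E
```

```text
(389, 160) [0.3703 0.3342]
(370, 165) [0.3716 0.3281]
(408, 165) [0.3722 0.3401]
sc lens [0.51222631 0.32723265 0.19      ]
sc chip [0.6090771  0.05962888 0.028     ]
[334.1851384  239.53459759] 333.84615384615387 240.5128205128205
```

>>> arm_command(series=[[0,0,0,0.03,0,-0.08,0],[0,0,0,0.09,0,-0.22,0],[0,0,0,0.16,0,-0.38,0],[0,0,0,0.23,0,-0.55,0],[0,0,0,0.3,0,-0.72,0],[0,0,0,0.35,0,-0.83,0],[0,0,0,0.37,0,-0.88,0],[0,0,0,0.37,0,-0.88,0]])

```text
t: 19.52
eef_pos: [0.4885, 0.1928, 0.1627]
ee_rot: [-1.571, -0.001, -0.049]
force: [0.0, 0.6, -1.1]
grip_width: 0.0136
```

>>> arm_command(series=[[0,0,0,0.03,0,-0.08,0],[0,0,0,0.09,0,-0.22,0],[0,0,0,0.16,0,-0.38,0],[0,0,0,0.23,0,-0.55,0],[0,0,0,0.3,0,-0.72,0],[0,0,0,0.35,0,-0.83,0],[0,0,0,0.36,0,-0.88,0],[0,0,0,0.36,0,-0.88,0]])

```text
t: 20.18
eef_pos: [0.5367, 0.0596, 0.1638]
ee_rot: [-1.57, -0.003, -0.048]
force: [1.1, 0.9, -1.2]
grip_width: 0.0137
```

```bash
python3 -c "
from h import *
go([.5365,.061,.1093],-.046)"
```

```text
turn [-0.0009 -0.0021  0.0039] shift [-0.0026  0.3636  0.0087] | pos [0.5367 0.0596 0.1638] rpy [-1.5701 -0.0031 -0.0476] t 20.18
```

>>> arm_command(series=[[0,0,0,0,0.04,0.01,0],[0,0,0,0,0.1,0.01,0],[0,0,0,0,0.18,0.01,0],[0,0,0,0,0.26,0.01,0],[0,0,0,0,0.32,0.01,0],[0,0,0,0,0.36,0.01,0],[0,0,0,0,0.36,0.01,0],[0,0,0,0,0.36,0.01,0]])

```text
t: 20.85
eef_pos: [0.5367, 0.0627, 0.11]
ee_rot: [-1.57, -0.003, -0.046]
force: [0.4, 0.3, -0.0]
grip_width: 0.0141
```

```bash
python3 - <<'E'
from h import *
import json
go([.5365,.061,.1093],-.046)
p=camera_params("wrist");im=capture("wrist")
cv2.imwrite("pics/w12.png",im[:,:,::-1])
json.dump({k:v.tolist() for k,v in p.items()},open("w12.json","w"))
cv2.imwrite("pics/w12z.png",cv2.resize(im[:,:,::-1],(768,576),interpolation=cv2.INTER_CUBIC))
im=capture("scene");cv2.imwrite("pics/s12.png",im[:,:,::-1])
cv2.imwrite("pics/s12z.png",cv2.resize(im[200:280,190:290,::-1],None,fx=7,fy=7,interpolation=cv2.INTER_CUBIC))
im=capture("top");cv2.imwrite("pics/t12.png",im[:,:,::-1])
cv2.imwrite("pics/t12z.png",cv2.resize(im[110:260,200:400,::-1],None,fx=3.9,fy=3.9,interpolation=cv2.INTER_CUBIC))
E
```

```text
turn [-0.0011  0.0004  0.0039] shift [-0.0006  0.0044 -0.0112] | pos [0.5367 0.0627 0.11  ] rpy [-1.5699 -0.0031 -0.0457] t 20.85
```

View pics/s12z.png

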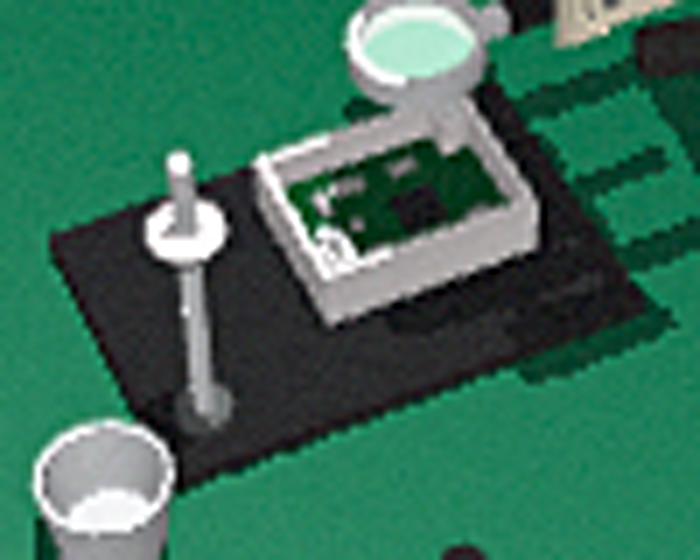

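View pics/t12z.png

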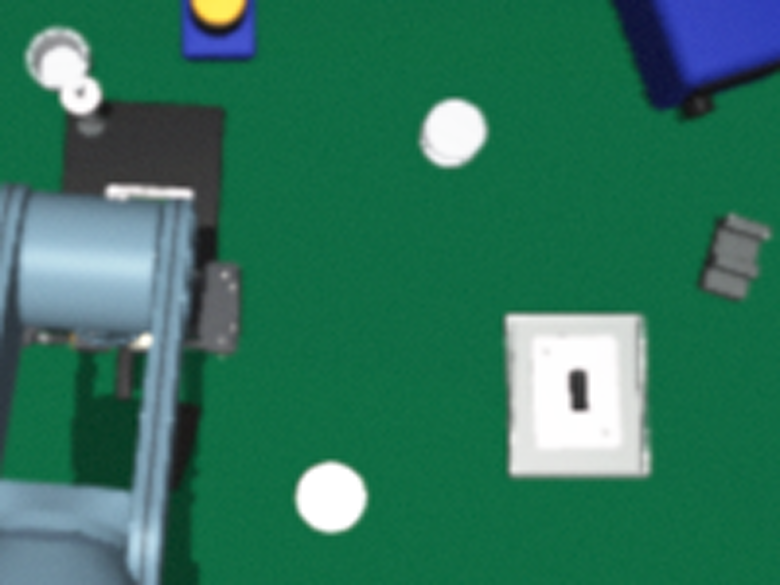

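View pics/w12z.png

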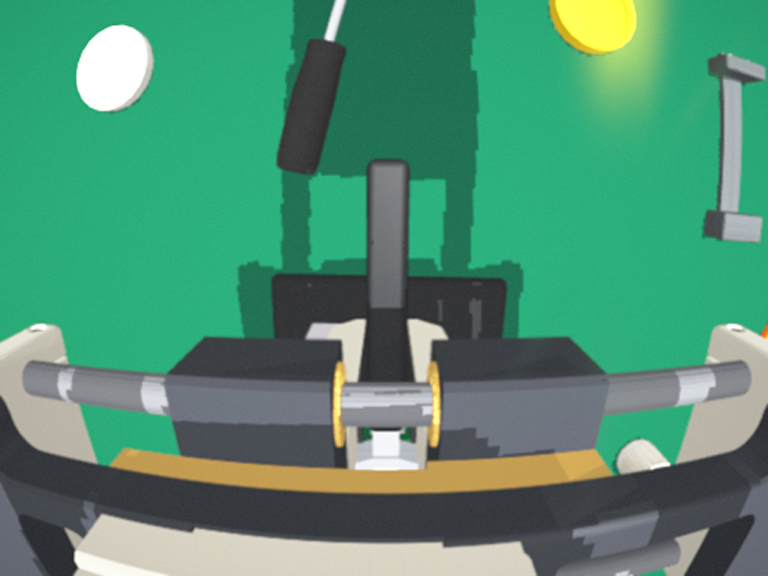

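```bash
python3 - <<'E'
from h import *
from scipy.optimize import least_squares
ps=camera_params("scene")
s=lambda u,v:np.array([190+(u+.5)/7-.5,200+(v+.5)/7-.5])
L=s(415,46); C=s(419,207); D=s(187,231); T=s(180,158); 
print('lens',plane(ps,L,.1332),'chip',plane(ps,C,.028),'posttop',plane(ps,T,.165))
o=observe()['eef_pos'];l=[o[0]+.070,o[1]-.0032];print('lens by TCP',l, o[2]+.0162)
print('exp',proj(ps,[*l,.1332]),L)
xy=plane(ps,T,.165)[:2]
print('disc top z',least_squares(lambda z:proj(ps,[*xy,z[0]])-D,[.12]).x)
E
```

```text
lens [0.6106433  0.06546823 0.1332    ] chip [0.60780186 0.05928346 0.028     ] posttop [0.73251432 0.10202024 0.165     ]
lens by TCP [np.float64(0.6074994194227525), np.float64(0.05905883470217726)] 0.12716121813875333
exp [248.74150292 204.39691839] [248.85714286 206.14285714]
disc top z [0.12334272]
```

```bash
python3 - <<'E'
from h import *
im=cv2.imread("pics/s12.png")
cv2.imwrite("pics/s12l.png",cv2.resize(im[185:245,205:275],None,fx=10,fy=10,interpolation=cv2.INTER_CUBIC))
im=cv2.imread("pics/s11.png")
cv2.imwrite("pics/s11l.png",cv2.resize(im[220:260,310:370],None,fx=12,fy=12,interpolation=cv2.INTER_CUBIC))
o=observe();print(o['eef_pos'],o['ee_rot'],o['joint_vel'].round(4))
E
```

```text
[0.53749942 0.06225883 0.11096122] [-1.56999587 -0.00525695 -0.04626087] [-0.0015 -0.0026  0.0006 -0.0004 -0.0025  0.0008]
```

View pics/s12l.png

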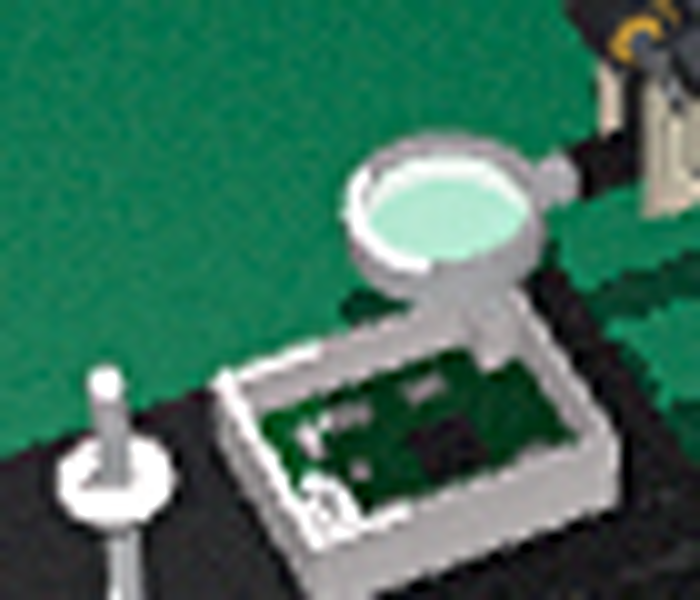

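View pics/s11l.png

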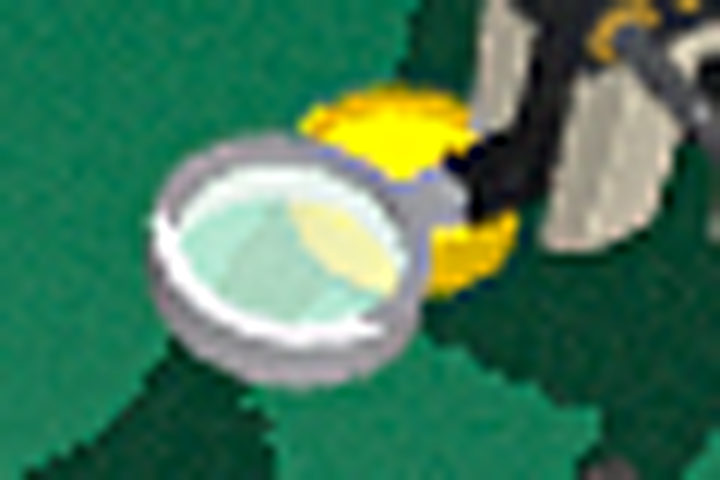

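```bash
python3 - <<'E'
from h import *
from scipy.optimize import brentq
ps=camera_params("scene")
s=lambda u,v:np.array([205+(u+.5)/10-.5,185+(v+.5)/10-.5])
zs=lambda xy,row: brentq(lambda z:proj(ps,[*xy,z])[1]-row,.0,.3)
l=[.6075,.0591]
print('lens z',zs(l,s(443.5,219)[1]),proj(ps,[*l,.1271]),s(443.5,219))
for xy in ([.7325,.102],[.731,.1015],[.734,.1025]): print('disc mid',zs(xy,s(115,481.5)[1]),proj(ps,[*xy,.124]),s(115,481.5),'post top',zs(xy,s(106,383)[1]))
print('lens@z',plane(ps,s(443.5,219),.1271),'chip',plane(ps,s(445,443),.028))
E
```

```text
lens z 0.12489699295020563 [248.79322754 205.90930978] [248.9  206.45]
disc mid 0.1227515816539896 [216.35790877 232.39485474] [216.05 232.7 ] post top 0.16220661667445083
disc mid 0.12143112435587887 [216.77137809 232.07251975] [216.05 232.7 ] post top 0.16094097554251374
disc mid 0.12407203895210062 [215.94388765 232.71761991] [216.05 232.7 ] post top 0.16347225780638786
lens@z [0.60829868 0.06119236 0.1271    ] chip [0.60821929 0.05765814 0.028     ]
```

>>> arm_command(series=[[0,0,0,0,0.005,-0.007,0],[0,0,0,0,0.01,-0.014,0],[0,0,0,0,0.01,-0.014,0],[0,0,0,0,0.01,-0.014,0],[0,0,0,0,0.01,-0.014,0],[0,0,0,0,0.01,-0.014,0],[0,0,0,0,0.01,-0.014,0],[0,0,0,0,0.01,-0.014,0]])

```text
t: 21.67
eef_pos: [0.5369, 0.06, 0.1088]
ee_rot: [-1.57, -0.004, -0.046]
force: [-0.5, -0.1, 0.2]
grip_width: 0.0136
```

>>> arm_command(series=[[0,0,0,0,0,0,0],[0,0,0,0,0,0,0],[0,0,0,0,0,0,0],[0,0,0,0,0,0,0],[0,0,0,0,0,0,0],[0,0,0,0,0,0,0],[0,0,0,0,0,0,0],[0,0,0,0,0,0,0]])

```text
t: 22.33
eef_pos: [0.5369, 0.0601, 0.1088]
ee_rot: [-1.57, -0.004, -0.046]
force: [0.4, -1.0, -0.1]
grip_width: 0.0139
```

```bash
python3 - <<'E'
from h import *
im=capture("scene");cv2.imwrite("pics/s13.png",im[:,:,::-1])
cv2.imwrite("pics/s13l.png",cv2.resize(im[185:245,205:275,::-1],None,fx=10,fy=10,interpolation=cv2.INTER_CUBIC))
w=capture("wrist");cv2.imwrite("pics/w13.png",w[:,:,::-1])
a=cv2.imread("pics/w11.png");b=cv2.imread("pics/w13.png")
print('handle slip view diff rows', [int(np.argmax(np.abs(np.diff(cv2.cvtColor(x,cv2.COLOR_BGR2GRAY)[95:125,259].astype(int)))))for x in(a,b)])
for i in range(3): o=observe(); print(o['eef_pos'].round(4),o['ee_rot'].round(4),np.abs(o['joint_vel']).max().round(4),o['t'],o['grip_width'],o['force'].round(1)); capture("scene")
E
```

```text
handle slip view diff rows [10, 14]
[0.5369 0.0601 0.1088] [-1.57   -0.0039 -0.0464] 0.0026 22.4333 0.013323183095769391 [ 0.3 -0.9 -1.4]
[0.5369 0.06   0.1088] [-1.57   -0.0039 -0.0464] 0.0014 22.4833 0.013929567245698717 [ 0.4 -0.  -1.4]
[0.5369 0.06   0.1088] [-1.57   -0.0039 -0.0465] 0.002 22.5333 0.013807182210429933 [-0.2  1.3 -1.7]
```

View pics/s13l.png

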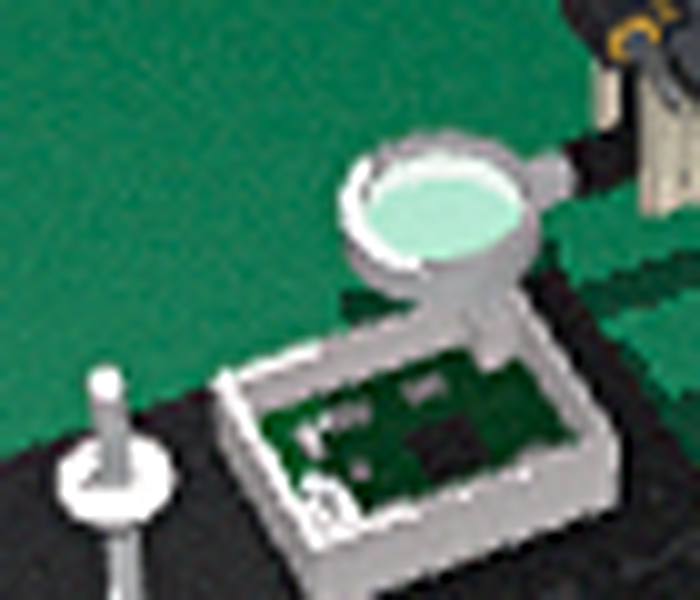

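```bash
python3 -c "
from rig import hand_in
print(hand_in())"
```

```text
the job is handed in; nothing more can be done
None
```

The job is handed in. The cover lies in the tray, and the gripper alone is holding the loupe over the chip at the disc's height. `hand_in` gives no verdict, so the figures below come from my own measurements.

**What I did:** I lifted the cover off its pins by the grip block, lowered it until it touched the tray floor, and let go. I then took the loupe off its rest, gripping the handle about 70 mm from the lens centre.

| | Lens centre | Target | Tolerance |
|---|---|---|---|
| Sideways (x, y) | about (0.607, 0.057) m | chip at about (0.6065, 0.0577) m | 8 mm |
| Height | about 0.125 m | disc mid-height about 0.1255 m | 6 mm |

**Last checks:**
- The gripper was level to within about 0.005 rad and at rest, with a finger opening of about 14 mm.
- In the top picture the cover was flat and centred in the tray. Nothing else looked moved.

**Where readings disagreed:**
- **Chip position:** the views differed by 2–5 mm, and I used a middle value. Just before a last 2 mm correction, the scene camera put the lens about 3.5 mm to the +y side of the chip; I moved it back 2 mm.
- **Disc height:** the scene camera first gave about 0.123 m and the wrist camera about 0.126 m. Correcting both with the known height of the post's top brought them to about 0.1255 m.
- **Loupe slip:** a quick comparison of the handle's position in two wrist pictures gave readings 4 pixels apart. I put this down to a changed background and did not check further; the scene picture showed the lens where I expected it.

While I was viewing the disc from the side, joint 5 came up to its lower limit of 0.22 rad. I then backed it off.

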